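# Show a returned plate to the check camera, rack it and log it

### The job

Take the plate out of the black holder, lift it to the check camera and hold it still, face to the camera, in the middle of the blue wire ring and in the plane of the ring, for two seconds without touching the wire. Then set the plate gently in the green holder the way it stood in the black one, and log it by pressing the blue key fully down and letting it up, then the green key. Don't drop the plate on the counter, and leave the other things where they stand.

Things in the scene. Friction and masses are not known exactly. Their poses are not given: they have to be found in the camera images.
- plate: Loose round white plate, blue disc in its well, diameter 160 mm, 0.2 to 0.45 kg. Origin at its centre, mid thickness; z is its axis, out of its face (blue disc side). Outer 35 mm: flat rim 10 mm thick. It starts in the black holder, leaning 30 deg from upright, top to the robot's left, face up and to the right; its free top is gripped across the thickness, fingers pointing down the lean.
- plate_face (a point): Point on the plate's axis, 50 mm from its centre, out of its face.
- returned_seat: Leaning part of the black holder (fixed) in which the plate starts; same build and axes as checked_seat, origin at the centre of the seated plate, 100 mm above the counter.
- checked_seat: Leaning part of the green holder (fixed, foot 135 x 150 mm). Origin: seated plate's centre, 100 mm above counter; x: plate's axis out of its face, 30 deg above level, to robot's right; y sideways; z up the lean. Pads at y +-53 cradle the plate's lower edge (80 mm off). It leans on rests at x -5, y +-38, up to z +28; lips at x +17 at the bottom (slot 22 mm). The plate enters along -z.
- view_ring: Blue wire U (fixed): wire 10 mm, bend radius 105 mm, open at the top, ball ends about 18 mm above centre level; a centred plate has 20 mm free all round. Origin: ring's centre, 200 mm above counter; y (sideways) and z (up) lie in its plane, which leans 30 deg, top to the left; x points to the white camera's lens, 165 mm off. Hold the plate's centre here, plate z along this x.
- check_stand: Grey stand (fixed) that carries ring and camera: base 170 x 180 x 18 mm, origin under the middle of the base; the ring's centre is at local x -120 mm (to the left), a mast of 22 mm stands at local x +68 mm, the camera on top reaches a height of 345 mm.
- console: Flat grey key console (fixed), 90 x 160 x 16 mm, origin at the centre of its underside; it carries the two keys side by side, either one left.
- blue_key_top (a point): Centre of the top of the blue push key, 40 mm across, which moves straight down.
- green_key_top (a point): Centre of the top of the green push key, 40 mm across, which moves straight down.
- blue_key (a joint): Travel of the blue key: 0 up, 0.006 m fully down (takes 5 N), springs back.
- green_key (a joint): Travel of the green key: 0 up, 0.006 m fully down (takes 5 N), springs back.
- mug_red: Bystander: red mug with handle, 87 x 118 x 97 mm, origin under it.
- espresso_cup: Bystander: small brown cup, 64 x 87 x 50 mm, origin under it.
- milk_jug: Bystander: steel milk jug, 125 x 84 x 112 mm, origin under it.
- sauce_bottle: Bystander: orange-brown squeeze bottle, 57 x 57 x 205 mm, origin under it.
- cream_bottle: Bystander: cream squeeze bottle, 57 x 57 x 205 mm, origin under it.
- paper_roll: Bystander: standing white paper roll, 93 x 105 x 228 mm, origin under it.
Things that resemble listed ones, but are neither listed nor needed, are in the scene too. Several things have the shape of the plate; the one meant has the colours described above.

How it is judged:
On the way, in this order (a step that is already met when the one before it is completed fails the run):
1. the plate is held still for two seconds in the ring, face to the camera: centre within 20 mm of the ring's centre, within 10 degrees of its plane, not touching the stand (distance between plate and view_ring below 0.02 m and angle between the z axis of plate and the x axis of view_ring, either way round below 0.175 rad and x of plate_face in the frame of view_ring above 0 m and linear speed of plate below 0.03 m/s and contact force between plate and check_stand below 0.3 N), for 1.7 s.
2. the plate stands in the green holder, face up and out, let go (distance between plate and checked_seat below 0.015 m and angle between the z axis of plate and the x axis of checked_seat, either way round below 0.14 rad and x of plate_face in the frame of checked_seat above 0.02 m and linear speed of plate below 0.02 m/s and contact force between the fingers and plate below 0.1 N), for 0.2 s.
3. the blue key is pressed down (4 mm or more), the green one up (value of joint blue_key above 0.004 m and value of joint green_key below 0.002 m), for 0.05 s.
4. the green key is pressed down (4 mm or more), the blue one up again (value of joint green_key above 0.004 m and value of joint blue_key below 0.002 m), for 0.05 s.
At the end, for the whole second after the job is handed in: The plate stands at rest in the green holder: centre within 15 mm of the seat's centre, its axis within 8 degrees of the seat's, face up and out; both keys are up (under 2 mm) (distance between plate and checked_seat below 0.015 m and angle between the z axis of plate and the x axis of checked_seat, either way round below 0.14 rad and x of plate_face in the frame of checked_seat above 0.02 m and linear speed of plate below 0.02 m/s and value of joint each of blue_key, green_key below 0.002 m); the robot touches nothing.
It fails at once if the plate falls to the counter (centre below 50 mm) (height (world z) of plate below 0.05 m).
It fails at once if the plate is banged into the green holder (over 40 N) (contact force between plate and checked_holder above 40 N).
It fails at once if a bystander is moved by more than 30 mm (distance of any of mug_red, espresso_cup, milk_jug, sauce_bottle, cream_bottle, paper_roll from where it was at the start of the episode above 0.03 m).
It also fails if it takes over 72 s, if anything falls off the work surface, if the arm or the gripper's body presses on something with over 40 N, if the wrist force passes 120 N, or if a joint passes its speed limit or range.

### The arm

A 7-joint arm with a two-finger parallel gripper is mounted at the origin on a cart in front of the work surface, level with it; the furniture and walls round the work are solid. World frame = base frame: x ahead of the robot, y to its left, z up, the work surface at z = 0. Lengths are in m, angles in rad, forces in N, time in s.
With the tool pointing down it reaches from about 0.4 to 0.875 m from the base axis. Payload 19.3 kg.
Tool frame: the origin (TCP) lies on the centre line of the jaws, within the pads' length; the fingertips stand 8 mm ahead of it and the grasp point (between the pads) lies 11 mm behind it (bot.tip_extent is the distance from the TCP to the fingertips, in m); x points along the fingers, y is the direction in which the jaws open and shut, and the axes are right-handed (so a half turn about x gives the same grasp; the last joint's range is limited). The gripper opens to 85 mm and grips with 20 to 120 N. Pads are 22 mm wide; open, the fingers measure 114 mm over their backs; the gripper's body (76 mm by 85 mm) begins 54 mm behind the grasp point. The pads swing forward as they close: fully open they stand 13 mm farther back than shut.
Start: joints at [-1.335, 0.521, -0.036, 1.599, 0.021, 1.021, -0.113], TCP at [0.188, 0.596, 0.239] pointing down, gripper open.
Joint ranges: [-2.91, 2.91], [-0.3, 2.13], [-1.5, 1.42], [0.17, 2.43], [-1.26, 4.41], [0.16, 1.93], [-2.52, 2.52]. Speed limits (rad/s): [1.89, 1.89, 2.39, 2.39, 3.01, 3.01, 3.01].

### API

Orientations are given as [roll, pitch, yaw] about the fixed x, y, z axes, in that order (R = Rz(yaw) Ry(pitch) Rx(roll)).
In Python, from workcell import sensors, imaging, order, bot gives the robot as it stands.
- The arm moves only by the tool arm_command, never from a script. Its argument "commands" is a list of rows, each an object of numbers: "dx", "dy", "dz": the shift along the tool's x, y, z in cm; "twist": the turn about the tool's x in rad. A call has 1 to 12 rows; each row is the pose to reach, as a shift and turn from the pose measured when the call began, along the tool's axes at that moment; what a row does not reach only later rows make up. A row lasts 1/12 s, in which the tool goes at most 41.7 mm and 7.16 degrees, less where a joint would pass 70% of its speed; a pose out of reach is approached as far as the arm can. A call with a gripper value outside its range is refused whole. "grip" is the closure, from -1 (fully open) to 1 (shut), set as the call begins (left out, the last holds). The fingers move at their own pace and stop on an object; "squeeze" is the grip in N (left out, the last holds). Time passes only in rows, so rows that repeat a pose let the fingers close. It gives the time, the measured TCP pose, the force and the opening at its end, in the units of the state.
- sensors.observe(): the state, without advancing time (a new reading comes with each control period).
- imaging.grab_frame(name): name is "scene" or "top" or "wrist"; returns the picture (480x640x3 uint8, red, green, blue); there is no depth.
- imaging.camera_info(name): a dict with "fx", "fy", "cx", "cy" (pixels), "dist_coeffs" ([k1, k2, p1, p2, k3] as OpenCV has them; the pictures are not rectified), "origin" and "attitude" of the camera in the world. Camera axes: x right, y down, z forward; pixel columns grow to the right and rows downward; lengths in m; the calibration is good to about 2 mm. A picture is of the moment at which its call begins: read the wrist's pose just before it. camera_info takes no time and is no camera call; for the wrist camera it gives the pose at the moment of the call.
- order.job_done(): hands the job in, once; it reports no verdict.
The state is a dict: "clock": time; "qpos": joint angles; "qd": joint speeds; "joint_efforts": joint torques, N m; "position": TCP position; "tool_rot": TCP orientation; "force": force on the tool from outside, world axes, zero at the start; "moment": the same for the moment, N m; "grip_width": finger opening in m.
Only numpy, scipy, OpenCV 4.12 (cv2) and the standard library are available. Lean on these libraries where they do the work, as an engineer would, in place of code of your own. Each camera call takes 0.05 s, during which the arm holds its last target.

## Working session

There is one attempt and no reset: what is moved stays moved. The work goes in short steps, Python scripts to look and compute and a tool call to move; the robot and the scene stay as the last step left them, time stands still between calls to the robot, and variables do not carry over. Pictures are saved under pics/ and viewed, and the job is handed in when it is done.

Besides the shell and the picture viewer there is one more tool, called by a JSON object that holds its "method" and its "body". arm_command: Moves the arm, as the interface text tells. Its arguments: {"type":"object","properties":{"commands":{"type":"array"},"grip":{"type":"number"},"squeeze":{"type":"number"}},"required":["commands"]}

```bash
ls; mkdir -p pics; python3 - <<'E'
from workcell import sensors, imaging, order, bot
import cv2
s=sensors.observe(); print(s)
for n in ["scene","top","wrist"]:
    print(n,imaging.camera_info(n))
    cv2.imwrite(f"pics/{n}0.png",imaging.grab_frame(n)[:,:,::-1])
print([a for a in dir(bot) if a[0]!='_'], bot.tip_extent)
E
```

```text
pics
{'clock': 0.0, 'qpos': array([-1.33520808,  0.5220087 , -0.03630922,  1.59998851,  0.02121815,
        1.02112542, -0.11279745]), 'qd': array([-1.62820385e-03, -8.53621850e-04,  7.93889392e-05, -1.65111558e-04,
        6.07358174e-04, -8.62150665e-04,  2.25434206e-04]), 'joint_efforts': array([-3.54304193e-04, -9.27092099e+01,  1.97929122e+00, -3.69960880e+01,
        1.77728443e-02,  7.52110442e-03,  8.10458090e-06]), 'position': array([0.18810411, 0.59567787, 0.23873624]), 'tool_rot': array([-1.47724457,  1.5696517 , -1.78304688]), 'force': array([ 0.96883616,  0.30939432, -0.25342537]), 'moment': array([0.04362939, 0.05100339, 0.03336015]), 'grip_width': 0.08549958833702707}
scene {'fx': 521.1328113058543, 'fy': 521.1328113058543, 'cx': 319.47170032821407, 'cy': 243.2543998330776, 'dist_coeffs': array([-0.05461897,  0.        ,  0.        ,  0.        ,  0.        ]), 'origin': array([-0.40257926, -0.75564935,  0.81156271]), 'attitude': array([-2.08456931, -0.01752207, -0.89548823])}
top {'fx': 486.17683474418203, 'fy': 486.17683474418203, 'cx': 316.9938364634791, 'cy': 235.7734954476026, 'dist_coeffs': array([-0.09057924,  0.        ,  0.        ,  0.        ,  0.        ]), 'origin': array([ 0.33522301, -0.0391823 ,  1.37093336]), 'attitude': array([-2.97114097,  0.00771309, -1.59676008])}
wrist {'fx': 432.9376266396584, 'fy': 432.9376266396584, 'cx': 322.51619331291255, 'cy': 243.6515571264362, 'dist_coeffs': array([-0.0972633,  0.       ,  0.       ,  0.       ,  0.       ]), 'origin': array([0.12132057, 0.61745828, 0.37391321]), 'attitude': array([2.86042995e+00, 1.03260690e-03, 1.26428172e+00])}
['IKError', 'tip_extent'] 0.008
```

View pics/scene0.png

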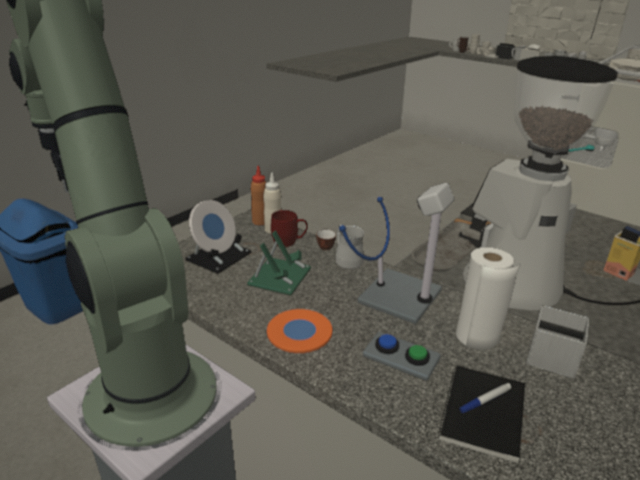

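View pics/top0.png

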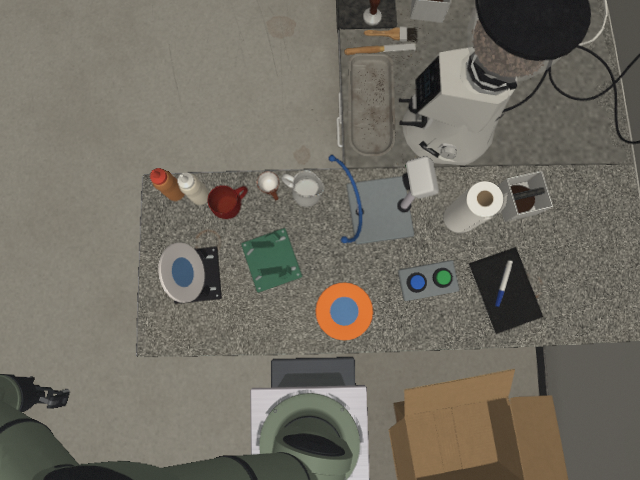

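View pics/wrist0.png

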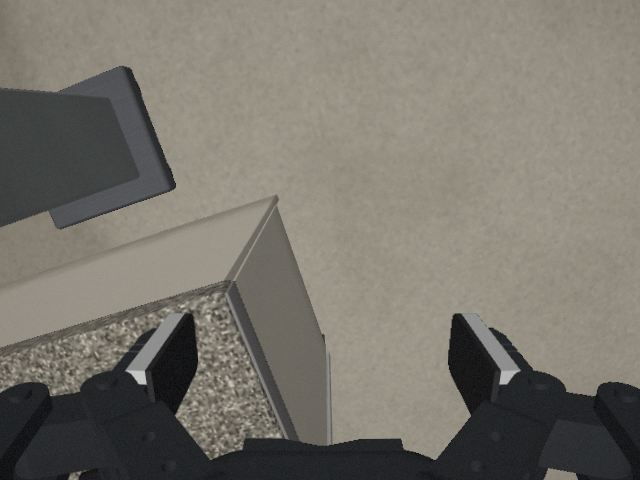

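```bash
cat > h.py <<'E'
import numpy as np, cv2, json
from scipy.spatial.transform import Rotation as Ro
from workcell import sensors, imaging, order, bot
def R(rpy): return Ro.from_euler('xyz',rpy).as_matrix()
def cam(n,ci=None):
    c=ci or imaging.camera_info(n); K=np.array([[c['fx'],0,c['cx']],[0,c['fy'],c['cy']],[0,0,1.]])
    return K,np.array(c['dist_coeffs'],float),np.array(c['origin']),R(c['attitude'])
def proj(n,P,ci=None):
    K,d,o,A=cam(n,ci); P=np.atleast_2d(np.asarray(P,float))
    rv,_=cv2.Rodrigues(A.T); return cv2.projectPoints(P,rv,-A.T@o,K,d)[0].reshape(-1,2)
def ray(n,uv,ci=None):
    K,d,o,A=cam(n,ci); x=cv2.undistortPoints(np.array([[uv]],float),K,d)[0,0]
    v=A@np.array([x[0],x[1],1]); return o,v/np.linalg.norm(v)
def onz(n,uv,z=0.,ci=None):
    o,v=ray(n,uv,ci); return o+v*(z-o[2])/v[2]
def tri(rays):
    A=np.zeros((3,3));b=np.zeros(3)
    for o,v in rays:
        M=np.eye(3)-np.outer(v,v);A+=M;b+=M@o
    p=np.linalg.solve(A,b); return p,[np.linalg.norm(np.cross(p-o,v)) for o,v in rays]
def crop(src,dst,x0,y0,x1,y1,f=4):
    im=cv2.imread(src)[y0:y1,x0:x1]; im=cv2.resize(im,None,fx=f,fy=f,interpolation=cv2.INTER_CUBIC); cv2.imwrite(dst,im)
E
python3 - <<'E'
from h import *
crop('pics/top0.png','pics/c1.png',150,220,310,320,5)
crop('pics/top0.png','pics/c2.png',320,140,470,250,5)
crop('pics/top0.png','pics/c3.png',390,250,470,310,8)
crop('pics/scene0.png','pics/c4.png',180,180,320,300,5)
crop('pics/scene0.png','pics/c5.png',330,180,460,320,4)
E
```

```text
(no output)
```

View pics/c1.png

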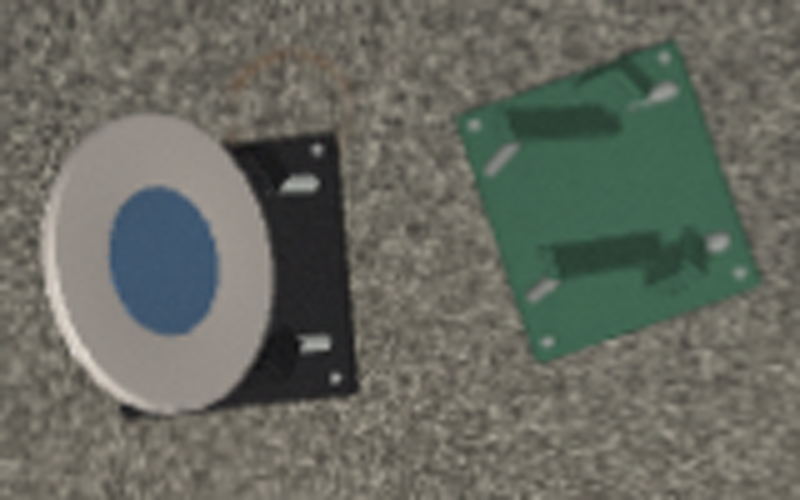

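View pics/c2.png

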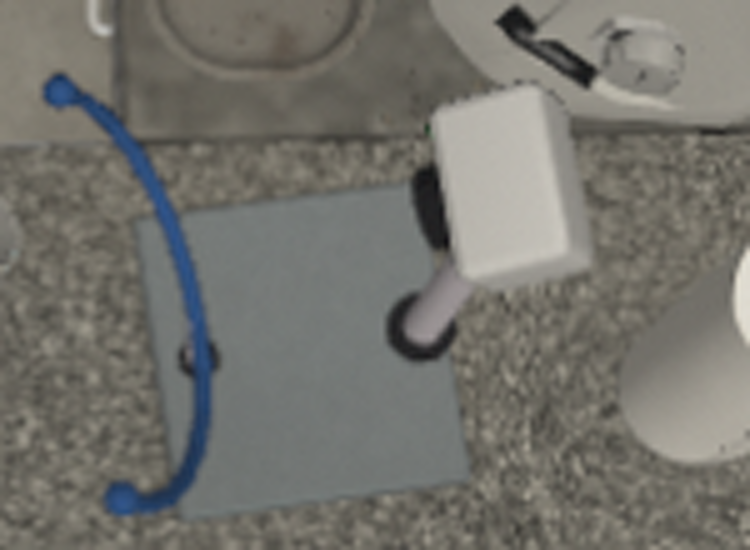

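View pics/c3.png

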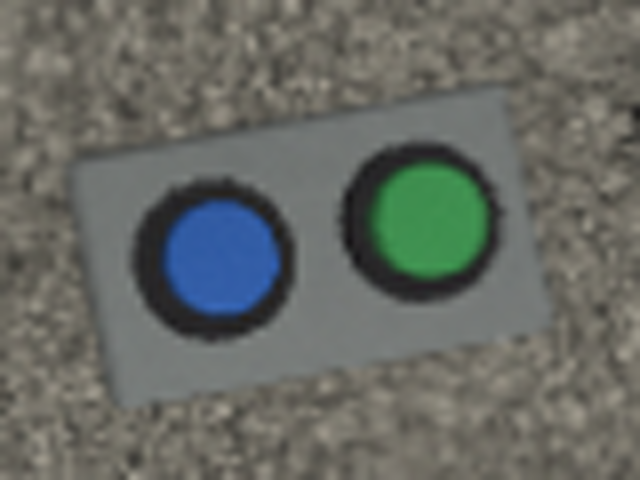

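View pics/c4.png

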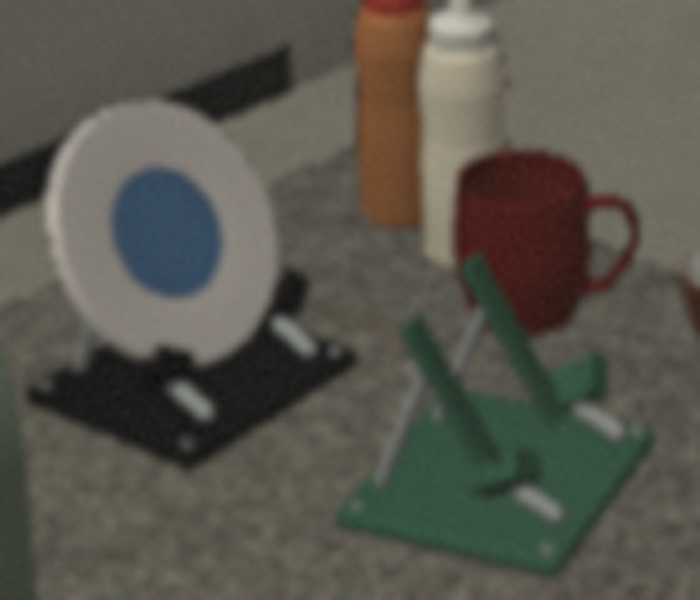

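View pics/c5.png

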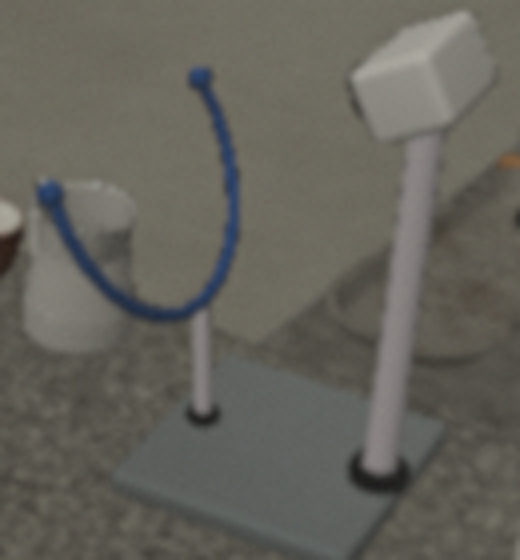

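```bash
python3 - <<'E'
from h import *
np.set_printoptions(precision=4,suppress=True)
C1=lambda x,y:(150+(x+.5)/5-.5,220+(y+.5)/5-.5)
C2=lambda x,y:(320+(x+.5)/5-.5,140+(y+.5)/5-.5)
C3=lambda x,y:(390+(x+.5)/8-.5,250+(y+.5)/8-.5)
C4=lambda x,y:(180+(x+.5)/5-.5,180+(y+.5)/5-.5)
C5=lambda x,y:(330+(x+.5)/4-.5,180+(y+.5)/4-.5)
T=lambda a,b:tri([ray('top',a),ray('scene',b)])
print('disc',T(C1(164,260),C4(166,232)))
a=T(C2(60,90),C5(200,76));b=T(C2(122,497),C5(49,193)); print('balls',a,b, np.linalg.norm(a[0]-b[0]),np.degrees(np.arctan2(*(a[0]-b[0])[1::-1])))
def sq(name,pts,z):
    P=np.array([onz('top',p,z) for p in pts])
    d=np.diff(np.vstack([P,P[:1]]),axis=0)
    print(name,P[:,:2].tolist(),np.linalg.norm(d,axis=1),np.degrees(np.arctan2(d[:,1],d[:,0])),P.mean(0)); return P
sq('base',[C2(137,222),C2(188,518),C2(470,478)],.018)
sq('cons',[C3(72,160),C3(506,88),C3(550,325),C3(120,407)],.016)
for z in (.0,.008,): sq('green',[C1(457,118),C1(672,40),C1(762,283),C1(543,363)],z)
sq('black',[C1(335,133),C1(357,392),C1(123,415)],.008)
print('keys',T(C3(222,257),(387,343)),T(C3(431,219),(417,353)))
for z in (.02,.025,.03): print(z,onz('top',C3(222,257),z),onz('top',C3(431,219),z))
# scene foot corners
print([onz('scene',C4(*p),.008) for p in [(338,520),(555,573),(652,437)]])
E
```

```text
disc (array([0.4668, 0.3241, 0.1005]), [np.float64(0.001307599271652991), np.float64(0.0013075992716530735)])
balls (array([ 0.729 , -0.076 ,  0.2176]), [np.float64(0.0009729877654104801), np.float64(0.000972987765410365)]) (array([ 0.5236, -0.0993,  0.2167]), [np.float64(0.00122070936923751), np.float64(0.0012207093692375743)]) 0.20672094075728892 6.45348908708846
base [[0.7171388490359225, -0.12508540766598947], [0.5439853831098242, -0.147442302785781], [0.5624770760732414, -0.3081575711908221]] [0.1746 0.1618 0.2397] [-172.6429  -83.4365   49.8084] [ 0.6079 -0.1936  0.018 ]
cons [[0.4664637439250736, -0.2605494288168728], [0.4873337029483763, -0.4155528413313814], [0.4037152441742031, -0.42532790999611403], [0.38010131201292485, -0.2728357919774614]] [0.1564 0.0842 0.1543 0.0872] [ -82.3317 -173.3323   98.8025    8.0969] [ 0.4344 -0.3436  0.016 ]
green [[0.5557581300728272, 0.18337756900416224], [0.5977943401491344, 0.05938583183285195], [0.4567577917392238, 0.010592403525469356], [0.4147867400153048, 0.13489503325334623]] [0.1309 0.1492 0.1312 0.1491] [ -71.2721 -160.9163  108.65
[... 319 characters left out ...]
.5476802174528658, 0.25204164157840275], [0.40052278395225327, 0.23866182119924836], [0.39036142854994593, 0.37157507740010415]] [0.1478 0.1333 0.1976] [-174.8048   94.3718  -37.2282] [0.4462 0.2874 0.008 ]
keys (array([ 0.4294, -0.308 ,  0.0266]), [np.float64(0.0014430192857137357), np.float64(0.0014430192857137398)]) (array([ 0.4399, -0.3807,  0.0301]), [np.float64(0.001717966066365512), np.float64(0.0017179660663655513)])
0.02 [ 0.4307 -0.3105  0.02  ] [ 0.4417 -0.3847  0.02  ]
0.025 [ 0.4304 -0.3095  0.025 ] [ 0.4413 -0.3835  0.025 ]
0.03 [ 0.43   -0.3085  0.03  ] [ 0.4409 -0.3822  0.03  ]
[array([0.4124, 0.1338, 0.008 ]), array([0.4515, 0.0092, 0.008 ]), array([0.5905, 0.0569, 0.008 ])]
```

{"method": "arm_command", "body": {"commands": [{"dx":-0.1,"dy":0,"dz":0,"twist":0,"pitch":0.0}]}}

```text
validation failed for argument at $.co...
```

{"method": "arm_command", "body": {"commands": [{"dx":-1,"dy":0,"dz":2,"twist":0.1}]}}

```text
clock: 0.23
position: [0.2035, 0.5902, 0.2471]
tool_rot: [-1.945, 1.567, -2.344]
force: [-0.7, 0.4, 0.3]
grip_width: 0.0856
```

```bash
cat >> h.py <<'E'
np.set_printoptions(precision=4,suppress=True)
def st():
    s=sensors.observe(); return s, np.array(s['position']), R(s['tool_rot'])
def todo(P):
    s,p,A=st(); return np.round(A.T@(np.asarray(P)-p)*100,2)
def info():
    s,p,A=st(); d=A[:,0]
    print('t',round(s['clock'],2),'p',p,'q',s['qpos'],'w',round(s['grip_width'],4),'F',s['force'])
    print('toolx',d,'tilt',round(np.degrees(np.arccos(-d[2])),2),'az',round(np.degrees(np.arctan2(d[1],d[0])),1),'y',A[:,1])
E
python3 - <<'E'
from h import *
info(); print(todo([0.10,0.30,0.2471]),todo([0.05,0.35,0.2471]))
E
```

```text
t 0.23 p [0.2035 0.5902 0.2471] q [-1.3242  0.5146 -0.0124  1.5906  0.0045  1.0401 -0.1658] w 0.0856 F [-0.6822  0.3886  0.3003]
toolx [-0.003 -0.003 -1.   ] tilt 0.24 az -134.3 y [ 0.3888  0.9213 -0.004 ]
[  0.12 -30.76   1.75] [  0.12 -28.09  -4.8 ]
```

{"method": "arm_command", "body": {"commands": [{"dx":0,"dy":-4,"dz":-0.3},{"dx":0,"dy":-8,"dz":-0.6},{"dx":0,"dy":-12,"dz":-1},{"dx":0,"dy":-16,"dz":-1.3},{"dx":0,"dy":-20,"dz":-1.6},{"dx":0,"dy":-24,"dz":-2},{"dx":0,"dy":-28,"dz":-2},{"dx":0,"dy":-32,"dz":-2},{"dx":0,"dy":-34,"dz":-2}]}}

```text
validation failed for argument at $.co...
```

```bash
python3 - <<'E'
from h import *
info()
E
```

```text
t 0.23 p [0.2035 0.5902 0.2471] q [-1.3242  0.5146 -0.0124  1.5906  0.0045  1.0401 -0.1658] w 0.0856 F [-0.6822  0.3886  0.3003]
toolx [-0.003 -0.003 -1.   ] tilt 0.24 az -134.3 y [ 0.3888  0.9213 -0.004 ]
```

{"method": "arm_command", "body": {"commands": [{"dx":0,"dy":-4,"dz":-0.3,"twist":0},{"dx":0,"dy":-8,"dz":-0.6,"twist":0},{"dx":0,"dy":-12,"dz":-1,"twist":0},{"dx":0,"dy":-16,"dz":-1.3,"twist":0},{"dx":0,"dy":-20,"dz":-1.6,"twist":0},{"dx":0,"dy":-24,"dz":-2,"twist":0},{"dx":0,"dy":-28,"dz":-2,"twist":0},{"dx":0,"dy":-32,"dz":-2,"twist":0},{"dx":0,"dy":-34,"dz":-2,"twist":0}]}}

```text
clock: 0.98
position: [0.052, 0.2808, 0.2481]
tool_rot: [-1.714, 1.566, -2.113]
force: [0.2, 1.4, 1.4]
grip_width: 0.0849
```

```bash
python3 - <<'E'
from h import *
info()
E
```

```text
t 0.98 p [0.052  0.2808 0.2481] q [-1.4719 -0.0549 -0.1153  2.3585 -0.0121  0.842  -0.4071] w 0.0849 F [0.2069 1.3813 1.3538]
toolx [-0.0027 -0.0044 -1.    ] tilt 0.29 az -121.1 y [ 0.3884  0.9215 -0.0051]
```

{"method": "arm_command", "body": {"commands": [{"dx":0,"dy":-3,"dz":0,"twist":0},{"dx":0,"dy":-6,"dz":0,"twist":0},{"dx":0,"dy":-8,"dz":0,"twist":0},{"dx":0,"dy":-8,"dz":0,"twist":0}]}}

```text
clock: 1.32
position: [0.0355, 0.2384, 0.2569]
tool_rot: [2.836, 1.547, 2.442]
force: [0.7, 0.7, -0.0]
grip_width: 0.0855
```

```bash
python3 - <<'E'
from h import *
info()
E
```

```text
t 1.32 p [0.0355 0.2384 0.2569] q [-1.1512 -0.1679 -0.4192  2.4182 -0.1132  0.8651 -0.3164] w 0.0855 F [ 0.726   0.7031 -0.0389]
toolx [-0.018   0.0151 -0.9997] tilt 1.35 az 139.9 y [0.3845 0.9231 0.0071]
```

{"method": "arm_command", "body": {"commands": [{"dx":0,"dy":-6,"dz":0,"twist":0},{"dx":0,"dy":-10,"dz":0,"twist":0},{"dx":0,"dy":-12,"dz":0,"twist":0},{"dx":0,"dy":-12,"dz":0,"twist":0}]}}

```text
clock: 1.65
position: [0.012, 0.1968, 0.2754]
tool_rot: [-2.262, 1.547, -2.671]
force: [1.0, 0.9, -0.3]
grip_width: 0.0856
```

```bash
python3 - <<'E'
from h import *
info()
cv2.imwrite("pics/s1.png",imaging.grab_frame("scene")[:,:,::-1])
E
```

```text
t 1.65 p [0.012  0.1968 0.2754] q [-0.9476 -0.3033 -0.5976  2.4322 -0.2279  0.9867 -0.2325] w 0.0856 F [ 0.9857  0.8624 -0.3185]
toolx [-0.0212 -0.0108 -0.9997] tilt 1.37 az -153.0 y [ 0.3975  0.9174 -0.0184]
```

View pics/s1.png

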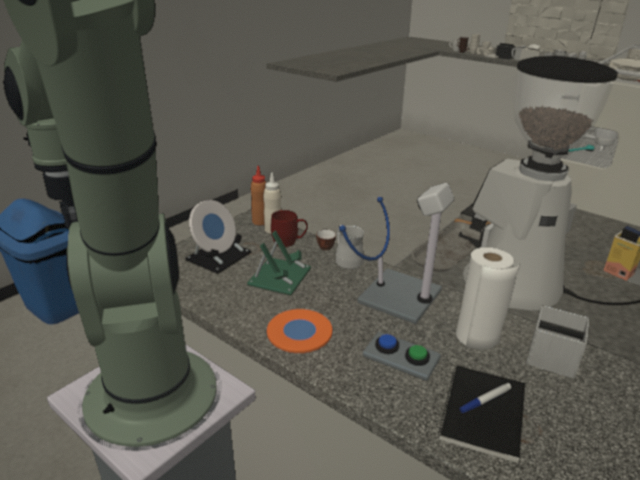

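```bash
cat >> h.py <<'E'
def rows(way,n,tw=0.0,step=None):
    """n rows along polyline from present position, rounded, in tool axes (cm), twist ramp"""
    s,p,A=st(); W=np.vstack([p]+[np.asarray(w) for w in way]); L=np.r_[0,np.cumsum(np.linalg.norm(np.diff(W,axis=0),axis=1))]
    print('len cm',L[-1]*100,'per row mm',L[-1]*1000/n)
    out=[]
    for k in range(1,n+1):
        q=[np.interp(L[-1]*k/n,L,W[:,i]) for i in range(3)]; d=A.T@(np.array(q)-p)*100
        out.append({"dx":round(d[0],1),"dy":round(d[1],1),"dz":round(d[2],1),"twist":round(tw*k/n,2)})
    print(json.dumps(out))
E
python3 - <<'E'
from h import *
rows([[0.12,0.30,0.40],[0.38,0.22,0.48]],12)
E
```

```text
len cm 47.78575666405884 per row mm 39.8214638867157
[{"dx": -2.6, "dy": 2.8, "dz": 1.2, "twist": 0.0}, {"dx": -5.2, "dy": 5.5, "dz": 2.4, "twist": 0.0}, {"dx": -7.8, "dy": 8.3, "dz": 3.6, "twist": 0.0}, {"dx": -10.4, "dy": 11.1, "dz": 4.8, "twist": 0.0}, {"dx": -12.8, "dy": 13.5, "dz": 6.3, "twist": 0.0}, {"dx": -14.0, "dy": 13.9, "dz": 10.1, "twist": 0.0}, {"dx": -15.2, "dy": 14.3, "dz": 13.9, "twist": 0.0}, {"dx": -16.4, "dy": 14.7, "dz": 17.7, "twist": 0.0}, {"dx": -17.6, "dy": 15.1, "dz": 21.5, "twist": 0.0}, {"dx": -18.8, "dy": 15.4, "dz": 25.2, "twist": 0.0}, {"dx": -19.9, "dy": 15.8, "dz": 29.0, "twist": 0.0}, {"dx": -21.1, "dy": 16.2, "dz": 32.8, "twist": 0.0}]
```

{"method": "arm_command", "body": {"commands": [{"dx":-2.6,"dy":2.8,"dz":1.2,"twist":0.0},{"dx":-5.2,"dy":5.5,"dz":2.4,"twist":0.0},{"dx":-7.8,"dy":8.3,"dz":3.6,"twist":0.0},{"dx":-10.4,"dy":11.1,"dz":4.8,"twist":0.0},{"dx":-12.8,"dy":13.5,"dz":6.3,"twist":0.0},{"dx":-14.0,"dy":13.9,"dz":10.1,"twist":0.0},{"dx":-15.2,"dy":14.3,"dz":13.9,"twist":0.0},{"dx":-16.4,"dy":14.7,"dz":17.7,"twist":0.0},{"dx":-17.6,"dy":15.1,"dz":21.5,"twist":0.0},{"dx":-18.8,"dy":15.4,"dz":25.2,"twist":0.0},{"dx":-19.9,"dy":15.8,"dz":29.0,"twist":0.0},{"dx":-21.1,"dy":16.2,"dz":32.8,"twist":0.0}]}}

```text
clock: 2.7
position: [0.3815, 0.2196, 0.4803]
tool_rot: [-2.372, 1.551, -2.772]
force: [-0.5, 0.7, 0.3]
grip_width: 0.0856
```

```bash
python3 - <<'E'
from h import *
info()
rows([[0.48,0.0,0.48],[0.44,-0.22,0.47]],12,1.0)
E
```

```text
t 2.7 p [0.3815 0.2196 0.4803] q [-0.6243  0.0474 -0.0303  1.6408 -0.004   1.472   0.5166] w 0.0856 F [-0.5092  0.7387  0.2667]
toolx [-0.0181 -0.007  -0.9998] tilt 1.11 az -158.8 y [ 0.3893  0.921  -0.0135]
len cm 46.44912010100264 per row mm 38.70760008416887
[{"dx": 0.0, "dy": -2.6, "dz": 2.8, "twist": 0.08}, {"dx": 0.0, "dy": -5.3, "dz": 5.7, "twist": 0.17}, {"dx": 0.0, "dy": -7.9, "dz": 8.5, "twist": 0.25}, {"dx": 0.0, "dy": -10.5, "dz": 11.3, "twist": 0.33}, {"dx": 0.0, "dy": -13.2, "dz": 14.2, "twist": 0.42}, {"dx": 0.0, "dy": -15.8, "dz": 17.0, "twist": 0.5}, {"dx": 0.2, "dy": -19.3, "dz": 18.3, "twist": 0.58}, {"dx": 0.4, "dy": -23.1, "dz": 19.1, "twist": 0.67}, {"dx": 0.6, "dy": -26.9, "dz": 20.0, "twist": 0.75}, {"dx": 0.8, "dy": -30.7, "dz": 20.8, "twist": 0.83}, {"dx": 1.0, "dy": -34.4, "dz": 21.7, "twist": 0.92}, {"dx": 1.2, "dy": -38.2, "dz": 22.5, "twist": 1.0}]
```

{"method": "arm_command", "body": {"commands": [{"dx":0.0,"dy":-2.6,"dz":2.8,"twist":0.08},{"dx":0.0,"dy":-5.3,"dz":5.7,"twist":0.17},{"dx":0.0,"dy":-7.9,"dz":8.5,"twist":0.25},{"dx":0.0,"dy":-10.5,"dz":11.3,"twist":0.33},{"dx":0.0,"dy":-13.2,"dz":14.2,"twist":0.42},{"dx":0.0,"dy":-15.8,"dz":17.0,"twist":0.5},{"dx":0.2,"dy":-19.3,"dz":18.3,"twist":0.58},{"dx":0.4,"dy":-23.1,"dz":19.1,"twist":0.67},{"dx":0.6,"dy":-26.9,"dz":20.0,"twist":0.75},{"dx":0.8,"dy":-30.7,"dz":20.8,"twist":0.83},{"dx":1.0,"dy":-34.4,"dz":21.7,"twist":0.92},{"dx":1.2,"dy":-38.2,"dz":22.5,"twist":1.0}]}}

```text
clock: 3.7
position: [0.4396, -0.2211, 0.4704]
tool_rot: [-1.322, 1.552, -2.724]
force: [1.8, -0.5, 0.7]
grip_width: 0.0856
```

```bash
python3 - <<'E'
from h import *
info()
rows([[0.34,-0.5,0.45],[0.30,-0.72,0.44]],12,0.3)
E
```

```text
t 3.7 p [ 0.4396 -0.2211  0.4704] q [-0.0615  0.1457  0.4703  1.5761 -0.0527  1.4482  0.5804] w 0.0856 F [ 1.7915 -0.4807  0.6915]
toolx [-0.0169 -0.0075 -0.9998] tilt 1.06 az -156.1 y [ 0.9856  0.1679 -0.0179]
len cm 52.063720431427775 per row mm 43.38643369285648
[{"dx": 0.4, "dy": -2.1, "dz": 3.8, "twist": 0.02}, {"dx": 0.7, "dy": -4.2, "dz": 7.5, "twist": 0.05}, {"dx": 1.1, "dy": -6.3, "dz": 11.3, "twist": 0.07}, {"dx": 1.4, "dy": -8.5, "dz": 15.1, "twist": 0.1}, {"dx": 1.8, "dy": -10.6, "dz": 18.9, "twist": 0.12}, {"dx": 2.1, "dy": -12.7, "dz": 22.6, "twist": 0.15}, {"dx": 2.5, "dy": -14.7, "dz": 26.5, "twist": 0.18}, {"dx": 2.7, "dy": -16.2, "dz": 30.5, "twist": 0.2}, {"dx": 2.9, "dy": -17.6, "dz": 34.6, "twist": 0.22}, {"dx": 3.2, "dy": -19.1, "dz": 38.7, "twist": 0.25}, {"dx": 3.4, "dy": -20.6, "dz": 42.7, "twist": 0.27}, {"dx": 3.7, "dy": -22.1, "dz": 46.8, "twist": 0.3}]
```

{"method": "arm_command", "body": {"commands": [{"dx":0.4,"dy":-2.1,"dz":3.8,"twist":0.02},{"dx":0.7,"dy":-4.2,"dz":7.5,"twist":0.05},{"dx":1.1,"dy":-6.3,"dz":11.3,"twist":0.07},{"dx":1.4,"dy":-8.5,"dz":15.1,"twist":0.1},{"dx":1.8,"dy":-10.6,"dz":18.9,"twist":0.12},{"dx":2.1,"dy":-12.7,"dz":22.6,"twist":0.15},{"dx":2.5,"dy":-14.7,"dz":26.5,"twist":0.18},{"dx":2.7,"dy":-16.2,"dz":30.5,"twist":0.2},{"dx":2.9,"dy":-17.6,"dz":34.6,"twist":0.22},{"dx":3.2,"dy":-19.1,"dz":38.7,"twist":0.25},{"dx":3.4,"dy":-20.6,"dz":42.7,"twist":0.27},{"dx":3.7,"dy":-22.1,"dz":46.8,"twist":0.3}]}}

```text
clock: 4.7
position: [0.3046, -0.6989, 0.4402]
tool_rot: [-1.002, 1.552, -2.7]
force: [1.3, 0.4, 1.7]
grip_width: 0.0857
```

```bash
python3 - <<'E'
from h import *
info()
s,p,A=st()
print(A.T@np.array([0.3,-0.95,0.0]))
E
```

```text
t 4.7 p [ 0.3046 -0.6989  0.4402] q [ 0.8422  0.7582  0.631   0.8141 -0.4012  1.6627  1.1613] w 0.0857 F [1.2794 0.3571 1.6856]
toolx [-0.0169 -0.008  -0.9998] tilt 1.07 az -154.7 y [ 0.9917 -0.1278 -0.0158]
[0.0025 0.4189 0.9039]
```

{"method": "arm_command", "body": {"commands": [{"dx":0,"dy":1.3,"dz":3.8,"twist":0},{"dx":0,"dy":2.6,"dz":7.6,"twist":0},{"dx":0,"dy":3.9,"dz":11.4,"twist":0},{"dx":0,"dy":5.2,"dz":15.2,"twist":0},{"dx":0,"dy":6.5,"dz":19,"twist":0},{"dx":0,"dy":7.8,"dz":22.8,"twist":0},{"dx":0,"dy":9.1,"dz":26.6,"twist":0},{"dx":0,"dy":10.4,"dz":30.4,"twist":0},{"dx":0,"dy":11.7,"dz":34.2,"twist":0},{"dx":0,"dy":13,"dz":38,"twist":0}]}}

```text
clock: 5.53
position: [0.301, -0.8102, 0.404]
tool_rot: [-0.677, 1.536, -2.379]
force: [0.0, -0.2, -0.0]
grip_width: 0.0854
```

```bash
python3 - <<'E'
from h import *
info()
s,p,A=st()
print(A.T@np.array([0.2,-0.98,0.0]))
E
```

```text
t 5.53 p [ 0.301  -0.8102  0.404 ] q [ 1.0879  1.1528  1.3611  0.1696 -1.2582  1.9319  1.1468] w 0.0854 F [ 0.0372 -0.1667 -0.0156]
toolx [-0.0253 -0.0242 -0.9994] tilt 2.01 az -136.3 y [ 0.9911 -0.1315 -0.0219]
[0.0187 0.3271 0.945 ]
```

{"method": "arm_command", "body": {"commands": [{"dx":0,"dy":13,"dz":38,"twist":0}]}}

```text
clock: 5.62
position: [0.2985, -0.8116, 0.4011]
tool_rot: [-0.766, 1.536, -2.467]
force: [0.7, 0.4, -0.2]
grip_width: 0.0853
```

{"method": "arm_command", "body": {"commands": [{"dx":0,"dy":13,"dz":38,"twist":0}]}}

```text
clock: 5.7
position: [0.2944, -0.8132, 0.3995]
tool_rot: [-0.82, 1.537, -2.518]
force: [0.0, -0.9, 0.4]
grip_width: 0.0854
```

```bash
python3 - <<'E'
from h import *
info()
s,p,A=st()
print(A.T@np.array([0.2,-0.98,0.0]))
E
```

```text
t 5.7 p [ 0.2944 -0.8132  0.3995] q [ 1.0972  1.1586  1.3658  0.1683 -1.2639  1.932   1.1593] w 0.0854 F [ 0.0373 -0.8762  0.3594]
toolx [-0.0273 -0.0197 -0.9994] tilt 1.93 az -144.3 y [ 0.9916 -0.127  -0.0246]
[0.0138 0.3228 0.9466]
```

```bash
python3 - <<'E'
from h import *
rows([[0.28,-0.62,0.35],[0.28,-0.68,0.2],[0.33,-0.90,0.2]],12)
cv2.imwrite("pics/t1.png",imaging.grab_frame("top")[:,:,::-1])
E
```

```text
len cm 58.71436170391866 per row mm 48.92863475326555
[{"dx": 1.1, "dy": -0.9, "dz": -4.7, "twist": 0.0}, {"dx": 2.3, "dy": -1.8, "dz": -9.3, "twist": 0.0}, {"dx": 3.4, "dy": -2.8, "dz": -14.0, "twist": 0.0}, {"dx": 4.5, "dy": -3.7, "dz": -18.7, "twist": 0.0}, {"dx": 8.8, "dy": -3.4, "dz": -17.5, "twist": 0.0}, {"dx": 13.4, "dy": -3.1, "dz": -15.8, "twist": 0.0}, {"dx": 17.9, "dy": -2.8, "dz": -14.1, "twist": 0.0}, {"dx": 19.8, "dy": -1.6, "dz": -10.7, "twist": 0.0}, {"dx": 19.8, "dy": 0.1, "dz": -6.1, "twist": 0.0}, {"dx": 19.9, "dy": 1.8, "dz": -1.5, "twist": 0.0}, {"dx": 19.9, "dy": 3.4, "dz": 3.1, "twist": 0.0}, {"dx": 20.0, "dy": 5.1, "dz": 7.7, "twist": 0.0}]
```

View pics/t1.png

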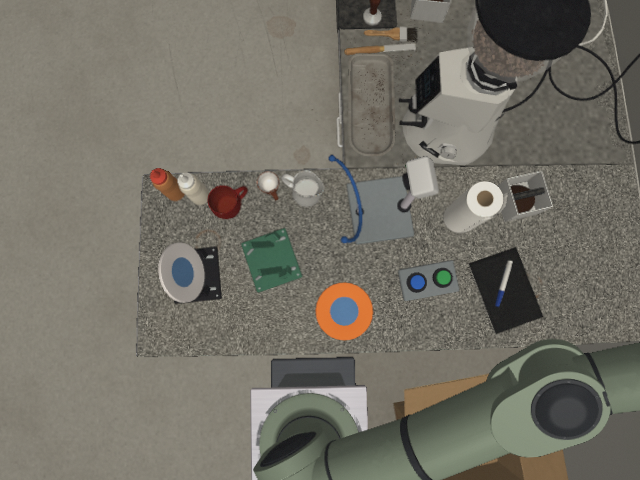

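{"method": "arm_command", "body": {"commands": [{"dx":1.1,"dy":-0.9,"dz":-4.0,"twist":0.0},{"dx":2.3,"dy":-1.8,"dz":-8.0,"twist":0.0},{"dx":3.4,"dy":-2.8,"dz":-12.0,"twist":0.0},{"dx":4.5,"dy":-3.7,"dz":-16,"twist":0.0},{"dx":8.5,"dy":-3.4,"dz":-16.5,"twist":0.0},{"dx":12.5,"dy":-3.1,"dz":-15.8,"twist":0.0},{"dx":16.5,"dy":-2.8,"dz":-14.1,"twist":0.0},{"dx":18.8,"dy":-1.6,"dz":-10.7,"twist":0.0},{"dx":19.8,"dy":0,"dz":-6.7,"twist":0.0},{"dx":19.9,"dy":1.8,"dz":-2.8,"twist":0.0},{"dx":19.9,"dy":3.2,"dz":1,"twist":0.0},{"dx":20.0,"dy":5.1,"dz":4.7,"twist":0.0}]}}

```text
clock: 6.75
position: [0.3186, -0.8185, 0.2035]
tool_rot: [-0.816, 1.542, -2.514]
force: [-0.4, -1.3, 1.0]
grip_width: 0.0854
```

```bash
python3 - <<'E'
from h import *
info()
s,p,A=st()
print(A.T@np.array([0.3,-0.95,0.0])*4)
E
```

```text
t 6.75 p [ 0.3186 -0.8185  0.2035] q [ 0.8463  1.2731  1.2609  0.7112 -1.121   1.5869  1.3911] w 0.0854 F [-0.4308 -1.3188  0.9797]
toolx [-0.0237 -0.0172 -0.9996] tilt 1.67 az -144.0 y [ 0.9917 -0.1269 -0.0213]
[0.0369 1.6721 3.617 ]
```

{"method": "arm_command", "body": {"commands": [{"dx":0,"dy":1.7,"dz":3.6,"twist":0},{"dx":0,"dy":3.3,"dz":7.2,"twist":0},{"dx":0,"dy":5,"dz":10.8,"twist":0}]}}

```text
clock: 7.0
position: [0.3353, -0.8652, 0.2025]
tool_rot: [-0.515, 1.539, -2.21]
force: [0.0, -0.5, -0.5]
grip_width: 0.0853
```

```bash
python3 - <<'E'
from h import *
info()
E
```

```text
t 7.0 p [ 0.3353 -0.8652  0.2025] q [ 1.0308  1.3428  1.198   0.2913 -1.126   1.666   1.1819] w 0.0853 F [ 0.0406 -0.4923 -0.4543]
toolx [-0.0189 -0.0255 -0.9995] tilt 1.82 az -126.6 y [ 0.9921 -0.1241 -0.0156]
```

{"method": "arm_command", "body": {"commands": [{"dx":0,"dy":1.7,"dz":3.6,"twist":0}]}}

```text
clock: 7.08
position: [0.3392, -0.8787, 0.1982]
tool_rot: [-0.01, 1.525, -1.707]
force: [114.5, -37.8, 46.5]
grip_width: 0.0856
```

{"method": "arm_command", "body": {"commands": [{"dx":0,"dy":1.7,"dz":3.6,"twist":0}]}}

```text
clock: 7.17
position: [0.3321, -0.8897, 0.1894]
tool_rot: [0.216, 1.509, -1.499]
force: [-3.3, -1.5, -2.5]
grip_width: 0.0851
```

{"method": "arm_command", "body": {"commands": [{"dx":0,"dy":1.7,"dz":3.6,"twist":0}]}}

```text
clock: 7.25
position: [0.3331, -0.8999, 0.1856]
tool_rot: [0.353, 1.483, -1.363]
force: [1.6, 1.2, 1.4]
grip_width: 0.0852
```

```bash
python3 - <<'E'
from h import *
info()
E
```

```text
t 7.25 p [ 0.3331 -0.8999  0.1856] q [ 1.1021  1.3741  1.0774  0.17   -1.0444  1.5979  1.1082] w 0.0852 F [1.561  1.2457 1.354 ]
toolx [ 0.0181 -0.0858 -0.9962] tilt 5.03 az -78.1 y [ 0.9892 -0.1433  0.0303]
```

{"method": "arm_command", "body": {"commands": [{"dx":0.4,"dy":0.6,"dz":3.6,"twist":0}]}}

```text
clock: 7.33
position: [0.3268, -0.912, 0.1802]
tool_rot: [0.423, 1.459, -1.293]
force: [0.2, 0.2, 0.2]
grip_width: 0.0852
```

{"method": "arm_command", "body": {"commands": [{"dx":0.4,"dy":0.6,"dz":3.6,"twist":0}]}}

```text
clock: 7.42
position: [0.3199, -0.9241, 0.1755]
tool_rot: [0.461, 1.434, -1.254]
force: [0.4, 0.2, 0.6]
grip_width: 0.0854
```

{"method": "arm_command", "body": {"commands": [{"dx":0.4,"dy":0.6,"dz":3.6,"twist":0}]}}

```text
clock: 7.5
position: [0.3135, -0.9357, 0.172]
tool_rot: [0.485, 1.408, -1.229]
force: [0.5, -0.5, 0.5]
grip_width: 0.0852
```

```bash
python3 - <<'E'
from h import *
info()
E
```

```text
t 7.5 p [ 0.3135 -0.9357  0.172 ] q [ 1.1396  1.3909  1.0629  0.1689 -1.052   1.5044  1.1444] w 0.0852 F [ 0.4561 -0.4815  0.5471]
toolx [ 0.0543 -0.1526 -0.9868] tilt 9.32 az -70.4 y [ 0.9877 -0.1369  0.0755]
```

{"method": "arm_command", "body": {"commands": [{"dx":0.8,"dy":1,"dz":3.6,"twist":0}]}}

```text
clock: 7.58
position: [0.3101, -0.9473, 0.1665]
tool_rot: [0.499, 1.38, -1.215]
force: [-0.5, 0.5, -0.7]
grip_width: 0.0852
```

{"method": "arm_command", "body": {"commands": [{"dx":0.8,"dy":1,"dz":3.6,"twist":0}]}}

```text
clock: 7.67
position: [0.3076, -0.9583, 0.1614]
tool_rot: [0.509, 1.353, -1.204]
force: [1.2, 0.4, 0.0]
grip_width: 0.0855
```

{"method": "arm_command", "body": {"commands": [{"dx":0.8,"dy":1,"dz":3.6,"twist":0}]}}

```text
clock: 7.75
position: [0.3052, -0.969, 0.1576]
tool_rot: [0.517, 1.325, -1.197]
force: [0.4, 0.6, 0.8]
grip_width: 0.0856
```

{"method": "arm_command", "body": {"commands": [{"dx":0.8,"dy":1,"dz":3.6,"twist":0}]}}

```text
clock: 7.83
position: [0.3033, -0.9793, 0.1549]
tool_rot: [0.522, 1.298, -1.192]
force: [-0.1, -0.7, -0.8]
grip_width: 0.0858
```

{"method": "arm_command", "body": {"commands": [{"dx":0.8,"dy":1,"dz":3.6,"twist":0}]}}

```text
clock: 7.92
position: [0.3014, -0.9893, 0.1532]
tool_rot: [0.525, 1.27, -1.188]
force: [-0.7, -0.0, 0.3]
grip_width: 0.0854
```

```bash
python3 - <<'E'
from h import *
info()
E
```

```text
t 7.92 p [ 0.3014 -0.9893  0.1532] q [ 1.1754  1.4219  1.0614  0.1689 -1.0866  1.3379  1.1841] w 0.0854 F [-0.7451 -0.0215  0.2791]
toolx [ 0.1107 -0.275  -0.9551] tilt 17.24 az -68.1 y [ 0.9814 -0.1211  0.1486]
```

{"method": "arm_command", "body": {"commands": [{"dx":1.0,"dy":0.8,"dz":3.6,"twist":0}]}}

```text
clock: 8.0
position: [0.2986, -0.9996, 0.1512]
tool_rot: [0.528, 1.242, -1.185]
force: [-0.3, -0.3, -0.0]
grip_width: 0.0854
```

{"method": "arm_command", "body": {"commands": [{"dx":1.0,"dy":0.8,"dz":3.6,"twist":0}]}}

```text
clock: 8.08
position: [0.2955, -1.0097, 0.1498]
tool_rot: [0.529, 1.214, -1.184]
force: [-0.7, 0.2, 0.7]
grip_width: 0.0854
```

{"method": "arm_command", "body": {"commands": [{"dx":1.0,"dy":0.8,"dz":3.6,"twist":0}]}}

```text
clock: 8.17
position: [0.2925, -1.0194, 0.1496]
tool_rot: [0.53, 1.187, -1.183]
force: [0.0, -0.6, -0.6]
grip_width: 0.0851
```

{"method": "arm_command", "body": {"commands": [{"dx":1.0,"dy":0.8,"dz":3.6,"twist":0}]}}

```text
clock: 8.25
position: [0.2896, -1.0288, 0.1505]
tool_rot: [0.53, 1.16, -1.183]
force: [0.1, -1.0, -0.4]
grip_width: 0.0853
```

{"method": "arm_command", "body": {"commands": [{"dx":1.0,"dy":0.8,"dz":3.6,"twist":0}]}}

```text
clock: 8.33
position: [0.2867, -1.0379, 0.1524]
tool_rot: [0.53, 1.132, -1.183]
force: [-0.5, 0.7, -0.4]
grip_width: 0.0855
```

{"method": "arm_command", "body": {"commands": [{"dx":1.0,"dy":0.8,"dz":3.6,"twist":0}]}}

```text
clock: 8.42
position: [0.2839, -1.0467, 0.1553]
tool_rot: [0.53, 1.105, -1.184]
force: [0.1, 0.2, 0.9]
grip_width: 0.0851
```

{"method": "arm_command", "body": {"commands": [{"dx":1.0,"dy":0.8,"dz":3.6,"twist":0}]}}

```text
clock: 8.5
position: [0.2811, -1.0552, 0.1593]
tool_rot: [0.53, 1.079, -1.185]
force: [0.2, -0.6, 0.4]
grip_width: 0.0853
```

```bash
python3 - <<'E'
from h import *
info()
E
```

```text
t 8.5 p [ 0.2811 -1.0552  0.1593] q [ 1.2223  1.4405  1.0614  0.1689 -1.1441  1.1342  1.2447] w 0.0853 F [ 0.1962 -0.575   0.3959]
toolx [ 0.1777 -0.438  -0.8813] tilt 28.2 az -67.9 y [ 0.9671 -0.0881  0.2388]
```

{"method": "arm_command", "body": {"commands": [{"dx":1.0,"dy":0.8,"dz":3.6,"twist":0}]}}

```text
clock: 8.58
position: [0.2783, -1.0634, 0.1643]
tool_rot: [0.528, 1.052, -1.188]
force: [0.1, 0.3, -0.8]
grip_width: 0.0852
```

{"method": "arm_command", "body": {"commands": [{"dx":0.5,"dy":0.4,"dz":2.5,"twist":0}]}}

```text
clock: 8.67
position: [0.2746, -1.0691, 0.1698]
tool_rot: [0.528, 1.034, -1.189]
force: [-0.7, 1.3, -0.2]
grip_width: 0.0851
```

```bash
cat >> h.py <<'E'
def fr(azdeg,tilt=30.):
    a=np.radians(azdeg); u=np.array([np.cos(a),np.sin(a),0]); t=np.radians(tilt); z=np.array([0,0,1.])
    n=np.cos(t)*u+np.sin(t)*z; up=-np.sin(t)*u+np.cos(t)*z
    return n,np.cross(up,n),up
BL=(np.array([0.4668,0.3241,0.1000]),fr(-85.2)); RG=(np.array([0.6265,-0.0975,0.2]),fr(-83.3)); GR=(np.array([0.5013,0.1080,0.1]),fr(-71.1))
def align(n):
    """twist so tool y best along -n ; residual deg"""
    s,p,A=st(); m=-n; d=A[:,0]; res=90-np.degrees(np.arccos(d@m))
    y,z=A[:,1]@m,A[:,2]@m; return np.arctan2(z,y),res
E
python3 - <<'E'
from h import *
info()
for F in (BL,RG,GR): print(align(F[1][0]))
E
```

```text
t 8.67 p [ 0.2746 -1.0691  0.1698] q [ 1.2338  1.4369  1.0618  0.169  -1.1586  1.0946  1.2598] w 0.0851 F [-0.6857  1.319  -0.1759]
toolx [ 0.1908 -0.4749 -0.8591] tilt 30.78 az -68.1 y [ 0.963  -0.0794  0.2577]
(np.float64(-1.8412202175042764), np.float64(0.33659076231890594))
(np.float64(-1.8696466202503554), np.float64(0.10255039840104985))
(np.float64(-2.053365501495197), np.float64(-0.7497926231146721))
```

```bash
python3 - <<'E'
from h import *
rows([[0.34,-0.75,0.42],[0.36,-0.68,0.44]],11,-0.0)
E
```

```text
len cm 48.620668745119225 per row mm 44.200607950108385
[{"dx": -3.8, "dy": 1.1, "dz": -2.0, "twist": -0.0}, {"dx": -7.6, "dy": 2.2, "dz": -3.9, "twist": -0.0}, {"dx": -11.4, "dy": 3.3, "dz": -5.9, "twist": -0.0}, {"dx": -15.2, "dy": 4.4, "dz": -7.8, "twist": -0.0}, {"dx": -19.0, "dy": 5.5, "dz": -9.8, "twist": -0.0}, {"dx": -22.9, "dy": 6.6, "dz": -11.7, "twist": -0.0}, {"dx": -26.7, "dy": 7.7, "dz": -13.7, "twist": -0.0}, {"dx": -30.5, "dy": 8.8, "dz": -15.6, "twist": -0.0}, {"dx": -34.3, "dy": 9.9, "dz": -17.6, "twist": -0.0}, {"dx": -37.3, "dy": 11.0, "dz": -20.5, "twist": -0.0}, {"dx": -40.1, "dy": 12.1, "dz": -23.8, "twist": -0.0}]
```

{"method": "arm_command", "body": {"commands": [{"dx":-2,"dy":0.6,"dz":-1.0,"twist":0},{"dx":-5.5,"dy":1.6,"dz":-2.9,"twist":0},{"dx":-9,"dy":2.6,"dz":-4.7,"twist":0},{"dx":-12.5,"dy":3.6,"dz":-6.5,"twist":0},{"dx":-16,"dy":4.6,"dz":-8.3,"twist":0},{"dx":-19.5,"dy":5.6,"dz":-10,"twist":0},{"dx":-23,"dy":6.6,"dz":-11.8,"twist":0},{"dx":-26.5,"dy":7.7,"dz":-13.6,"twist":0},{"dx":-30,"dy":8.7,"dz":-15.4,"twist":0},{"dx":-33.5,"dy":9.7,"dz":-17.2,"twist":0},{"dx":-36.5,"dy":10.7,"dz":-19.5,"twist":0},{"dx":-38.5,"dy":11.7,"dz":-22,"twist":0}]}}

```text
clock: 9.67
position: [0.3473, -0.7313, 0.4209]
tool_rot: [0.533, 1.032, -1.184]
force: [1.5, -0.1, 1.4]
grip_width: 0.085
```

```bash
python3 - <<'E'
from h import *
info()
for F in (BL,RG,GR): print(align(F[1][0]))
rows([[0.46,-0.38,0.48],[0.48,-0.2,0.48]],12,-0.8)
E
```

```text
t 9.67 p [ 0.3473 -0.7313  0.4209] q [ 0.3902  0.7663  1.2646  1.3876 -0.9792  1.0131  1.5489] w 0.085 F [ 1.4762 -0.0736  1.3904]
toolx [ 0.1935 -0.4754 -0.8582] tilt 30.88 az -67.9 y [ 0.9622 -0.0789  0.2606]
(np.float64(-1.8422908154451838), np.float64(0.27650314264563747))
(np.float64(-1.8707062598132949), np.float64(0.038173755220739736))
(np.float64(-2.054389047285463), np.float64(-0.8404894540708483))
len cm 55.47856107193483 per row mm 46.23213422661235
[{"dx": -2.4, "dy": 1.2, "dz": -3.8, "twist": -0.07}, {"dx": -4.8, "dy": 2.4, "dz": -7.5, "twist": -0.13}, {"dx": -7.3, "dy": 3.6, "dz": -11.3, "twist": -0.2}, {"dx": -9.7, "dy": 4.8, "dz": -15.0, "twist": -0.27}, {"dx": -12.1, "dy": 5.9, "dz": -18.8, "twist": -0.33}, {"dx": -14.5, "dy": 7.1, "dz": -22.5, "twist": -0.4}, {"dx": -17.0, "dy": 8.3, "dz": -26.3, "twist": -0.47}, {"dx": -19.4, "dy": 9.5, "dz": -30.0, "twist": -0.53}, {"dx": -21.5, "dy": 9.7, "dz": -34.1, "twist": -0.6}, {"dx": -23.6, "dy": 9.9, "dz": -38.2, "twist": -0.67}, {"dx": -25.7, "dy": 10.0, "dz": -42.4, "twist": -0.73}, {"dx": -27.8, "dy": 10.1, "dz": -46.5, "twist": -0.8}]
```

{"method": "arm_command", "body": {"commands": [{"dx":-2,"dy":1,"dz":-3.2,"twist":-0.05},{"dx":-4.2,"dy":2.2,"dz":-6.8,"twist":-0.1},{"dx":-6.5,"dy":3.3,"dz":-10.2,"twist":-0.16},{"dx":-8.7,"dy":4.4,"dz":-13.6,"twist":-0.22},{"dx":-11,"dy":5.4,"dz":-17,"twist":-0.28},{"dx":-13.2,"dy":6.4,"dz":-20.4,"twist":-0.34},{"dx":-15.4,"dy":7.5,"dz":-23.8,"twist":-0.4},{"dx":-17.6,"dy":8.5,"dz":-27.2,"twist":-0.46},{"dx":-19.5,"dy":9.2,"dz":-30.8,"twist":-0.52},{"dx":-21.4,"dy":9.6,"dz":-34.3,"twist":-0.58},{"dx":-23.3,"dy":9.8,"dz":-38,"twist":-0.64},{"dx":-25.5,"dy":10,"dz":-42,"twist":-0.7}]}}

```text
clock: 10.67
position: [0.4594, -0.3415, 0.4757]
tool_rot: [-0.123, 1.039, -1.181]
force: [-0.9, 0.8, 2.0]
grip_width: 0.0857
```

```bash
python3 - <<'E'
from h import *
info()
for F in (BL,RG,GR): print(align(F[1][0]))
rows([[0.46,0.0,0.46],[0.45,0.2,0.40]],12,-0.8)
E
```

```text
t 10.67 p [ 0.4594 -0.3415  0.4757] q [-0.9271  0.1359  1.4149  1.7893  0.2591  0.9375  0.8598] w 0.0857 F [-0.9019  0.8122  1.9897]
toolx [ 0.1929 -0.4693 -0.8617] tilt 30.49 az -67.7 y [ 0.8775  0.4755 -0.0625]
(np.float64(-1.1831681063489927), np.float64(0.678914950413926))
(np.float64(-1.2115844529056004), np.float64(0.4404499770623005))
(np.float64(-1.3952500465572921), np.float64(-0.44689531904711544))
len cm 55.0892284114083 per row mm 45.90769034284025
[{"dx": -2.0, "dy": 2.2, "dz": -3.5, "twist": -0.07}, {"dx": -3.9, "dy": 4.4, "dz": -7.0, "twist": -0.13}, {"dx": -5.9, "dy": 6.6, "dz": -10.5, "twist": -0.2}, {"dx": -7.9, "dy": 8.8, "dz": -14.1, "twist": -0.27}, {"dx": -9.8, "dy": 11.0, "dz": -17.6, "twist": -0.33}, {"dx": -11.8, "dy": 13.2, "dz": -21.1, "twist": -0.4}, {"dx": -13.8, "dy": 15.4, "dz": -24.6, "twist": -0.47}, {"dx": -15.2, "dy": 17.5, "dz": -28.4, "twist": -0.53}, {"dx": -16.2, "dy": 19.5, "dz": -32.4, "twist": -0.6}, {"dx": -17.1, "dy": 21.4, "dz": -36.5, "twist": -0.67}, {"dx": -18.1, "dy": 23.4, "dz": -40.5, "twist": -0.73}, {"dx": -19.1, "dy": 25.4, "dz": -44.5, "twist": -0.8}]
```

{"method": "arm_command", "body": {"commands": [{"dx":-1.4,"dy":1.5,"dz":-2.5,"twist":-0.05},{"dx":-3,"dy":3.4,"dz":-5.4,"twist":-0.1},{"dx":-4.7,"dy":5.2,"dz":-8.4,"twist":-0.15},{"dx":-6.3,"dy":7,"dz":-11.2,"twist":-0.2},{"dx":-8,"dy":9,"dz":-14.3,"twist":-0.25},{"dx":-9.8,"dy":11,"dz":-17.5,"twist":-0.3}]}}

```text
clock: 11.17
position: [0.4594, -0.144, 0.4666]
tool_rot: [-0.42, 1.041, -1.173]
force: [1.5, -0.6, 0.8]
grip_width: 0.0854
```

```bash
python3 - <<'E'
from h import *
info()
for F in (BL,RG,GR): print(align(F[1][0]))
rows([[0.46,0.0,0.46],[0.45,0.2,0.40]],12,-0.8)
E
```

```text
t 11.17 p [ 0.4594 -0.144   0.4666] q [-1.1518 -0.1201  0.9108  1.8862  0.6444  1.2985  0.4073] w 0.0854 F [ 1.5306 -0.5686  0.7936]
toolx [ 0.1955 -0.4657 -0.8631] tilt 30.34 az -67.2 y [ 0.7059  0.6778 -0.2058]
(np.float64(-0.8805402141836227), np.float64(0.8869873587760111))
(np.float64(-0.9089450493009478), np.float64(0.6436099467238989))
(np.float64(-1.0925583904564846), np.float64(-0.2792573524583446))
len cm 35.3160752271711 per row mm 29.43006268930925
[{"dx": -1.3, "dy": 2.0, "dz": -1.7, "twist": -0.07}, {"dx": -2.5, "dy": 4.1, "dz": -3.5, "twist": -0.13}, {"dx": -3.8, "dy": 6.1, "dz": -5.2, "twist": -0.2}, {"dx": -5.0, "dy": 8.1, "dz": -6.9, "twist": -0.27}, {"dx": -6.2, "dy": 10.1, "dz": -8.7, "twist": -0.33}, {"dx": -6.8, "dy": 12.1, "dz": -10.8, "twist": -0.4}, {"dx": -7.4, "dy": 14.1, "dz": -12.8, "twist": -0.47}, {"dx": -8.0, "dy": 16.1, "dz": -14.9, "twist": -0.53}, {"dx": -8.6, "dy": 18.1, "dz": -17.0, "twist": -0.6}, {"dx": -9.2, "dy": 20.1, "dz": -19.1, "twist": -0.67}, {"dx": -9.8, "dy": 22.0, "dz": -21.2, "twist": -0.73}, {"dx": -10.5, "dy": 24.0, "dz": -23.3, "twist": -0.8}]
```

{"method": "arm_command", "body": {"commands": [{"dx":-1.3,"dy":2.0,"dz":-1.7,"twist":-0.07},{"dx":-2.5,"dy":4.1,"dz":-3.5,"twist":-0.14},{"dx":-3.8,"dy":6.1,"dz":-5.2,"twist":-0.21},{"dx":-5.0,"dy":8.1,"dz":-6.9,"twist":-0.28},{"dx":-6.2,"dy":10.1,"dz":-8.7,"twist":-0.35},{"dx":-6.8,"dy":12.1,"dz":-10.8,"twist":-0.42},{"dx":-7.4,"dy":14.1,"dz":-12.8,"twist":-0.5},{"dx":-8.0,"dy":16.1,"dz":-14.9,"twist":-0.58},{"dx":-8.6,"dy":18.1,"dz":-17.0,"twist":-0.66},{"dx":-9.2,"dy":20.1,"dz":-19.1,"twist":-0.74},{"dx":-9.8,"dy":22.0,"dz":-21.2,"twist":-0.81},{"dx":-10.5,"dy":24.0,"dz":-23.3,"twist":-0.88}]}}

```text
clock: 12.17
position: [0.449, 0.2019, 0.4]
tool_rot: [-1.303, 1.043, -1.172]
force: [0.2, 0.4, 0.8]
grip_width: 0.0853
```

```bash
python3 - <<'E'
from h import *
info()
for F in (BL,RG,GR): print(align(F[1][0]))
s,p,A=st(); C=BL[0]; d=A[:,0]
print('pre',C-.16*d, todo(C-.16*d), todo(C-.055*d))
cv2.imwrite("pics/w1.png",imaging.grab_frame("wrist")[:,:,::-1])
print(proj('wrist',[C,RG[0],GR[0]]))
E
```

```text
t 12.17 p [0.449  0.2019 0.4   ] q [-1.3527  0.2845  0.6465  1.7347  0.3374  1.3613  0.889 ] w 0.0853 F [0.1741 0.3848 0.7835]
toolx [ 0.1956 -0.4637 -0.8641] tilt 30.22 az -67.1 y [-0.0798  0.8707 -0.4853]
(np.float64(0.003908816195044595), np.float64(1.01290104972594))
(np.float64(-0.024495710210374767), np.float64(0.7690607704788306))
(np.float64(-0.20810244436300065), np.float64(-0.15921618258283843))
pre [0.4355 0.3983 0.2383] [ 4.6  25.05 -0.26] [15.1  25.05 -0.26]
[[611.6634 210.7882]
 [167.6301 264.6475]
 [373.9911 184.9847]]
```

View pics/w1.png

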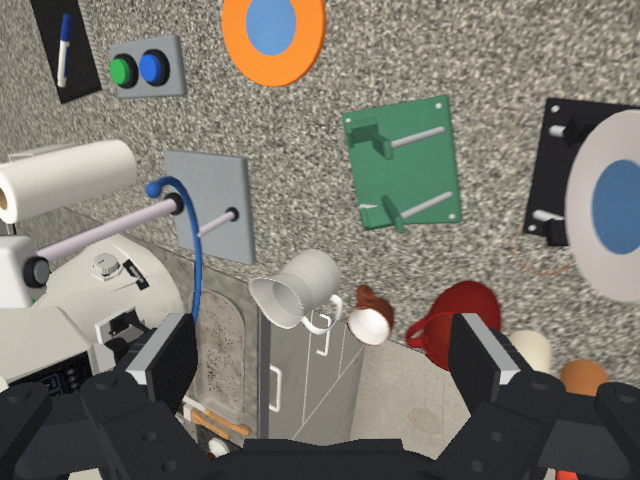

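```bash
python3 - <<'E'
from h import *
import pickle
ci=imaging.camera_info('wrist'); pickle.dump(ci,open('w1.pkl','wb')); print(ci['origin'])
crop('pics/w1.png','pics/d1.png',335,85,475,240,5) 
crop('pics/w1.png','pics/d2.png',90,25,260,275,3)
crop('pics/w1.png','pics/d3.png',510,90,640,310,4) 
E
```

```text
[0.3531 0.2582 0.5058]
```

View pics/d1.png

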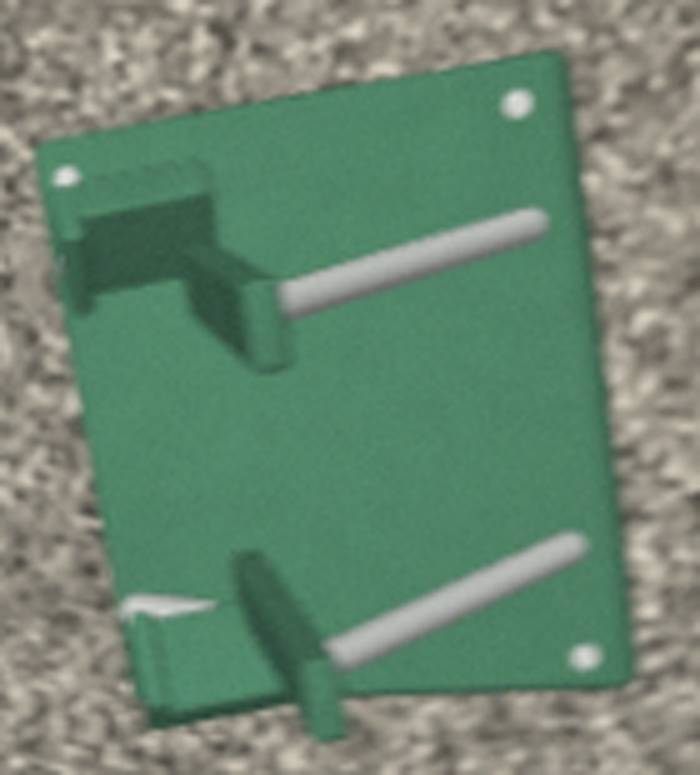

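View pics/d2.png

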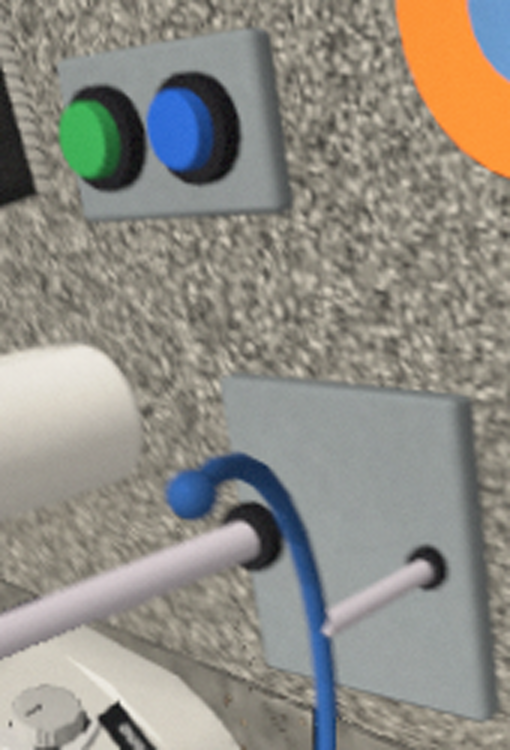

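View pics/d3.png

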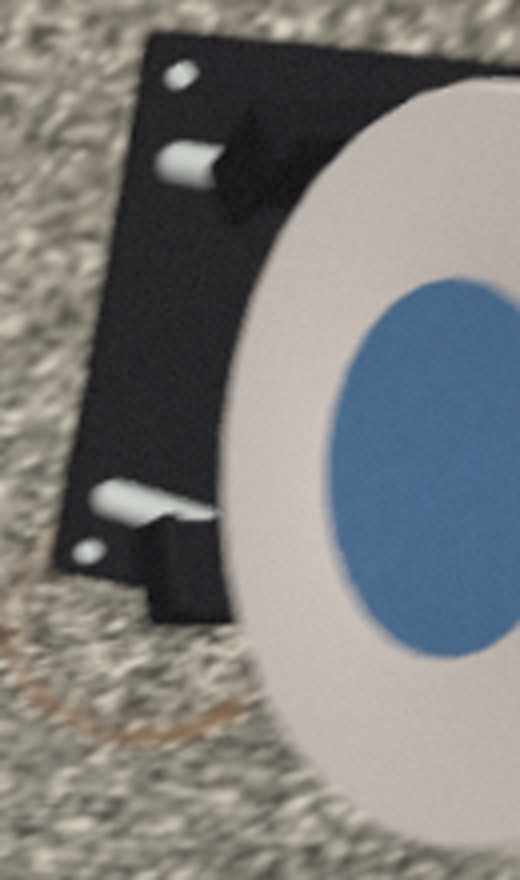

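```bash
python3 - <<'E'
from h import *
import pickle
ci=pickle.load(open('w1.pkl','rb'))
C1=lambda x,y:(150+(x+.5)/5-.5,220+(y+.5)/5-.5)
C3=lambda x,y:(390+(x+.5)/8-.5,250+(y+.5)/8-.5)
C4=lambda x,y:(180+(x+.5)/5-.5,180+(y+.5)/5-.5)
D1=lambda x,y:(335+(x+.5)/5-.5,85+(y+.5)/5-.5)
D2=lambda x,y:(90+(x+.5)/3-.5,25+(y+.5)/3-.5)
D3=lambda x,y:(510+(x+.5)/4-.5,90+(y+.5)/4-.5)
W=lambda uv:ray('wrist',uv,ci)
# green corners in wrist: near-robot-right (38,145), near-left (568,55), far-left(632,685), far-right(150,725 hidden-ish)
print('green foot wrist z8',[onz('wrist',D1(*p),.008,ci)[:2] for p in [(38,145),(562,55),(632,685)]])
print('tri corners',[tri([W(D1(*a)),ray('top',C1(*b))]) for a,b in [((38,145),(762,283)),((562,55),(543,363)),((632,685),(457,118))]])
print('rest ends',[tri([W(D1(*a)),ray('scene',C4(*b))]) for a,b in [((265,325),(415,325)),((322,700),(475,262))]])
print('disc',tri([W(D3(453,468)),ray('top',C1(164,260)),ray('scene',C4(166,232))]))
print('keys',tri([W(D2(182,130)),ray('top',C3(222,257)),ray('scene',(387,343))]),tri([W(D2(90,140)),ray('top',C3(431,219)),ray('scene',(417,353))]))
print('ball',tri([W(D2(190,493)),ray('top',(344.4,239.4)),ray('scene',(342,228.1))]))
print('blk',[onz('wrist',D3(*p),.008,ci)[:2] for p in [(150,33),(55,570)]])
print('base',[onz('wrist',D2(*p),.018,ci)[:2] for p in [(226,375),(468,400),(493,718)]])
# expected rest ends
n,y,up=GR[1]
for s in(38,-38): print('exp rest top',GR[0]+n*-.011+y*s/1000+up*.028)
E
```

```text
green foot wrist z8 [array([0.4542, 0.0181]), array([0.4117, 0.1434]), array([0.5509, 0.1907])]
tri corners [(array([ 0.4573,  0.0108, -0.0072]), [np.float64(7.526081749014401e-05), np.float64(7.526081749021466e-05)]), (array([ 0.4154,  0.1372, -0.0191]), [np.float64(0.0004892915211584233), np.float64(0.0004892915211584249)]), (array([ 0.5593,  0.1868, -0.0158]), [np.float64(0.0012463929870758963), np.float64(0.0012463929870759167)])]
rest ends [(array([0.4604, 0.1198, 0.1142]), [np.float64(0.002967711742157398), np.float64(0.002967711742157595)]), (array([0.5336, 0.1442, 0.1138]), [np.float64(0.003424382445591595), np.float64(0.0034243824455918374)])]
disc (array([0.4656, 0.3274, 0.0983]), [np.float64(0.00583679228251128), np.float64(0.004281164289437855), np.float64(0.0021246001798036155)])
keys (array([ 0.4317, -0.3076,  0.0251]), [np.float64(0.002744283940494097), np.float64(0.002294754681170281), np.float64(0.0022221461327573983)]) (array([ 0.443 , -0.3802,  0.0276]), [np.float64(0.0033351168623074437), np.float64(0.0031781926828157157), np.float64(0.0024965378571282656)])
ball (array([ 0.5254, -0.0983,  0.2132]), [np.float64(0.0025570115594449943), np.float64(0.003299960531959757), np.float64(0.0017990547055741308)])
blk [array([0.3957, 0.2451]), array([0.5423, 0.2615])]
base [array([ 0.5626, -0.2931]), array([ 0.541 , -0.1244]), array([ 0.7128, -0.1051])]
exp rest top [0.5296 0.1426 0.1187]
exp rest top [0.4577 0.1179 0.1187]
```

{"method": "arm_command", "body": {"commands": [{"dx":0.3,"dy":2.2,"dz":0,"twist":0},{"dx":0.8,"dy":5.2,"dz":0,"twist":0},{"dx":1.3,"dy":8.4,"dz":-0.1,"twist":0},{"dx":1.8,"dy":11.6,"dz":-0.1,"twist":0},{"dx":2.3,"dy":14.8,"dz":-0.2,"twist":0},{"dx":2.8,"dy":18,"dz":-0.2,"twist":0},{"dx":3.2,"dy":21,"dz":-0.2,"twist":0},{"dx":3.5,"dy":23.5,"dz":-0.3,"twist":0},{"dx":3.6,"dy":25,"dz":-0.3,"twist":0},{"dx":3.6,"dy":25,"dz":-0.3,"twist":0}]}}

```text
clock: 13.05
position: [0.4281, 0.41, 0.2432]
tool_rot: [-1.315, 1.044, -1.168]
force: [-0.2, 0.1, 0.6]
grip_width: 0.0857
```

```bash
python3 - <<'E'
from h import *
import pickle
info()
for F in (BL,RG,GR): print(align(F[1][0]))
s,p,A=st(); C=BL[0]; d=A[:,0]
print(todo(C-.12*d), todo(C-.055*d))
ci=imaging.camera_info('wrist'); pickle.dump(ci,open('w2.pkl','wb'))
cv2.imwrite("pics/w2.png",imaging.grab_frame("wrist")[:,:,::-1])
cv2.imwrite("pics/s2.png",imaging.grab_frame("scene")[:,:,::-1])
n,y,up=BL[1]
print(proj('wrist',[C,C+up*.08,C-up*.08,C+y*.08,C-y*.08],ci))
E
```

```text
t 13.05 p [0.4281 0.41   0.2432] q [-1.3952  0.6886  0.5167  1.5379  0.1353  1.2665  0.7225] w 0.0857 F [-0.1994  0.0838  0.6106]
toolx [ 0.1973 -0.4629 -0.8642] tilt 30.21 az -66.9 y [-0.0947  0.8684 -0.4868]
(np.float64(0.01901991624096287), np.float64(1.0505550841874935))
(np.float64(-0.009377173554475761), np.float64(0.8037807208812069))
(np.float64(-0.19295402881923243), np.float64(-0.14403275389516068))
[ 5.11 -0.86  0.42] [11.61 -0.86  0.42]
[[310.8268 224.9105]
 [309.4518 280.037 ]
 [311.7059 190.4469]
 [309.9442 316.3471]
 [312.0578 112.2832]]
```

View pics/w2.png

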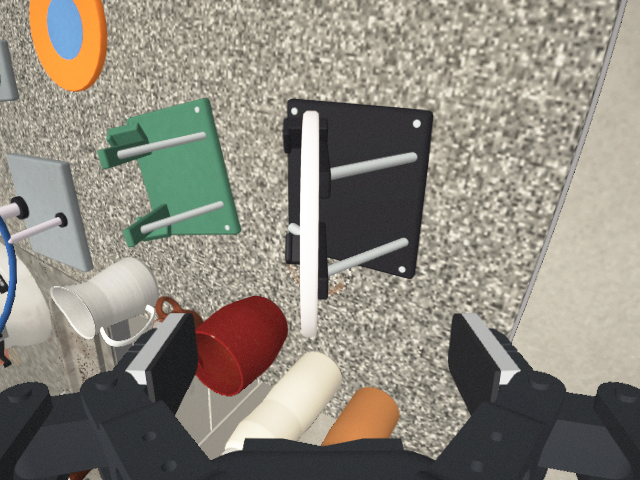

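View pics/s2.png

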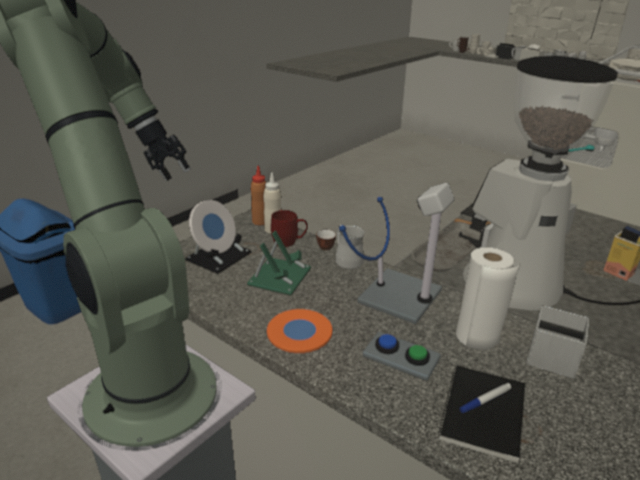

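```bash
python3 - <<'E'
from h import *
import pickle
ci=pickle.load(open('w2.pkl','rb')); C=BL[0]; n,y,up=BL[1]
a=np.linspace(0,2*np.pi,73)
for o in (-.005,.005):
    P=np.array([C+n*o+.08*(np.cos(t)*up+np.sin(t)*y) for t in a]); q=proj('wrist',P,ci)
    print(o,q[q[:,1].argmax()],q[q[:,1].argmin()],q[0])
crop('pics/w2.png','pics/e1.png',280,90,350,350,3)
E
```

```text
-0.005 [316.53   336.9562] [319.4818 111.2653] [318.369  280.1342]
0.005 [302.2236 336.8291] [304.893  111.0103] [300.5297 279.9367]
```

View pics/e1.png

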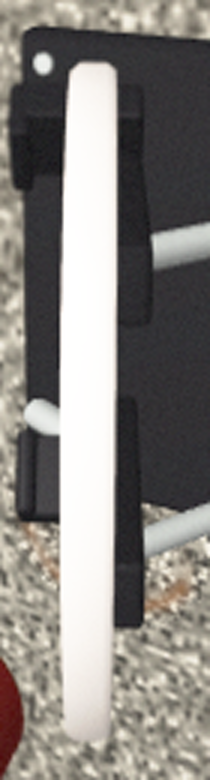

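{"method": "arm_command", "body": {"commands": [{"dx":1.5,"dy":-0.5,"dz":0.2,"twist":0.02},{"dx":4,"dy":-0.9,"dz":0.4,"twist":0.02},{"dx":6.5,"dy":-0.9,"dz":0.4,"twist":0.02},{"dx":9,"dy":-0.9,"dz":0.4,"twist":0.02},{"dx":10.8,"dy":-0.9,"dz":0.4,"twist":0.02},{"dx":11.6,"dy":-0.9,"dz":0.4,"twist":0.02},{"dx":11.6,"dy":-0.9,"dz":0.4,"twist":0.02}]}}

```text
clock: 13.73
position: [0.4577, 0.3449, 0.1504]
tool_rot: [-1.291, 1.043, -1.17]
force: [0.0, -0.8, 1.2]
grip_width: 0.085
```

```bash
python3 - <<'E'
from h import *
info(); s,p,A=st(); C=BL[0]; d=A[:,0]
print(todo(C-.055*d),align(BL[1][0]))
ci=imaging.camera_info('wrist')
cv2.imwrite("pics/w3.png",imaging.grab_frame("wrist")[:,:,::-1])
E
```

```text
t 13.73 p [0.4577 0.3449 0.1504] q [-1.3169  0.7589  0.511   1.7038  0.1407  1.0106  0.7163] w 0.085 F [ 0.0455 -0.8371  1.1995]
toolx [ 0.1965 -0.464  -0.8638] tilt 30.26 az -67.0 y [-0.0697  0.8721 -0.4843]
[-0.    0.57 -0.13] (np.float64(-0.006258395595827137), np.float64(0.9882555125884522))
```

View pics/w3.png

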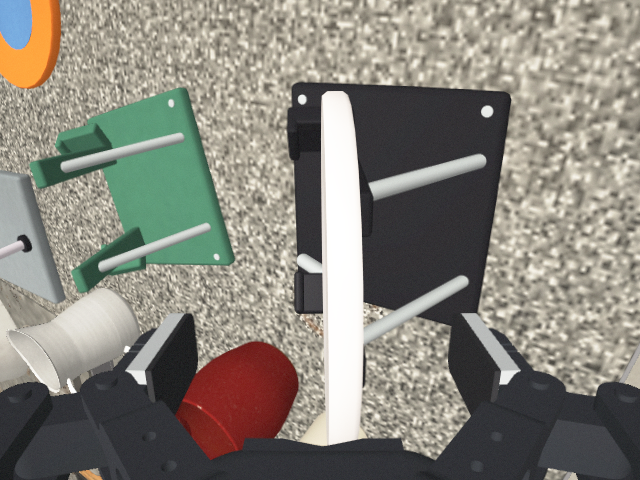

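{"method": "arm_command", "body": {"commands": [{"dx":0,"dy":0.6,"dz":-0.1,"twist":0},{"dx":0,"dy":0.6,"dz":-0.1,"twist":0},{"dx":0,"dy":0.6,"dz":-0.1,"twist":0}]}}

```text
clock: 14.03
position: [0.4562, 0.3523, 0.1487]
tool_rot: [-1.288, 1.045, -1.165]
force: [1.2, 0.0, -0.2]
grip_width: 0.0856
```

```bash
python3 - <<'E'
from h import *
info(); s,p,A=st(); C=BL[0]; d=A[:,0]
print(todo(C-.055*d),align(BL[1][0]))
E
```

```text
t 14.03 p [0.4562 0.3523 0.1487] q [-1.3219  0.7653  0.508   1.6932  0.1366  1.0147  0.7115] w 0.0856 F [ 1.1975  0.0042 -0.2482]
toolx [ 0.1984 -0.4614 -0.8647] tilt 30.15 az -66.7 y [-0.0711  0.8731 -0.4823]
[ 0.23 -0.19 -0.09] (np.float64(-0.005377445856690779), np.float64(1.1328327507288805))
```

{"method": "arm_command", "body": {"commands": [{"dx":0.1,"dy":-0.2,"dz":0,"twist":0},{"dx":0.1,"dy":-0.2,"dz":0,"twist":0},{"dx":0.1,"dy":-0.2,"dz":0,"twist":0},{"dx":0.1,"dy":-0.2,"dz":0,"twist":0},{"dx":0.1,"dy":-0.2,"dz":0,"twist":0},{"dx":0.1,"dy":-0.2,"dz":0,"twist":0},{"dx":0.1,"dy":-0.2,"dz":0,"twist":0}], "grip": 1, "squeeze": 60}}

```text
clock: 14.62
position: [0.4565, 0.35, 0.149]
tool_rot: [-1.288, 1.044, -1.165]
force: [-1.6, 0.1, 4.5]
grip_width: 0.0092
```

```bash
python3 - <<'E'
from h import *
info(); s,p,A=st(); C=BL[0]; d=A[:,0]
print(todo(C-.055*d),align(BL[1][0]))
imaging.camera_info('wrist')
cv2.imwrite("pics/w4.png",imaging.grab_frame("wrist")[:,:,::-1])
E
```

```text
t 14.62 p [0.4565 0.35   0.149 ] q [-1.3207  0.7632  0.5088  1.6975  0.1381  1.0121  0.7129] w 0.0092 F [-1.5871  0.0923  4.5441]
toolx [ 0.1983 -0.4618 -0.8645] tilt 30.17 az -66.8 y [-0.0713  0.8729 -0.4827]
[ 0.14  0.03 -0.09] (np.float64(-0.005143219659787982), np.float64(1.1084098119658847))
```

View pics/w4.png

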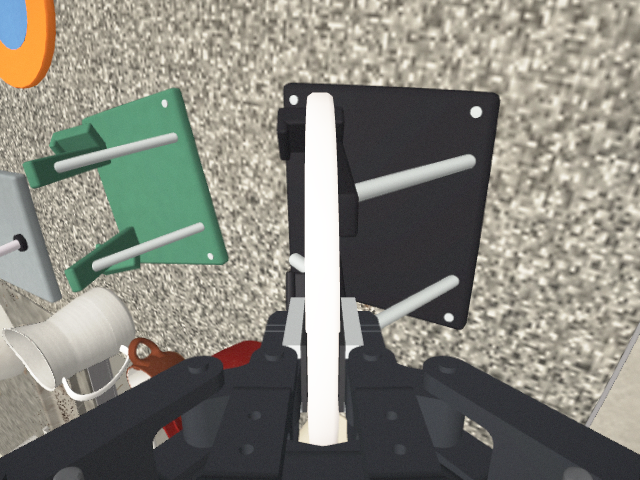

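```bash
cat >> h.py <<'E'
def pc():
    s,p,A=st(); return p+.0564*A[:,0]+.0003*A[:,1]-.0009*A[:,2]
def rel(name):
    F={'R':RG,'G':GR,'B':BL}[name]; s,p,A=st(); c=pc(); e=c-F[0]
    print(name,'plate in frame xyz mm',[round(1000*float(e@F[1][k]),1) for k in range(3)],'ang',round(np.degrees(np.arccos(np.clip(-A[:,1]@F[1][0],-1,1))),2),'todo cm',np.round(A.T@(-e)*100,2),'align',align(F[1][0]))
E
python3 - <<'E'
from h import *
for k in 'BRG': rel(k)
s,p,A=st(); d=A[:,0]
off=.0564*d
rows([p-.13*d],5)
rows([p-.13*d,RG[0]-off-.15*d],16,-.03)
E
```

```text
B plate in frame xyz mm [0.0, 0.0, -0.0] ang 1.15 todo cm [-0.  0. -0.] align (np.float64(-0.005107683175636152), np.float64(1.1071216333671856))
R plate in frame xyz mm [-428.7, -109.4, 132.0] ang 2.1 todo cm [ 13.99 -42.77  10.38] align (np.float64(-0.03350011033717127), np.float64(0.8584204638509192))
G plate in frame xyz mm [-186.7, 37.4, 107.8] ang 12.44 todo cm [ 10.66 -19.11  -0.03] align (np.float64(-0.21705667355527805), np.float64(-0.10284089222152204))
len cm 13.000000000000004 per row mm 26.000000000000007
[{"dx": -2.6, "dy": 0.0, "dz": 0.0, "twist": 0.0}, {"dx": -5.2, "dy": -0.0, "dz": 0.0, "twist": 0.0}, {"dx": -7.8, "dy": 0.0, "dz": -0.0, "twist": 0.0}, {"dx": -10.4, "dy": -0.0, "dz": -0.0, "twist": 0.0}, {"dx": -13.0, "dy": -0.0, "dz": -0.0, "twist": 0.0}]
len cm 58.561768949240914 per row mm 36.60110559327557
[{"dx": -3.7, "dy": -0.0, "dz": -0.0, "twist": -0.0}, {"dx": -7.3, "dy": -0.0, "dz": 0.0, "twist": -0.0}, {"dx": -11.0, "dy": -0.0, "dz": 0.0, "twist": -0.01}, {"dx": -12.6, "dy": -1.5, "dz": 0.4, "twist": -0.01}, {"dx": -11.6, "dy": -5.0, "dz": 1.2, "twist": -0.01}, {"dx": -10.6, "dy": -8.4, "dz": 2.0, "twist": -0.01}, {"dx": -9.7, "dy": -11.8, "dz": 2.8, "twist": -0.01}, {"dx": -8.7, "dy": -15.3, "dz": 3.7, "twist": -0.01}, {"dx": -7.8, "dy": -18.7, "dz": 4.5, "twist": -0.02}, {"dx": -6.8, "dy": -22.1, "dz": 5.3, "twist": -0.02}, {"dx": -5.8, "dy": -25.6, "dz": 6.2, "twist": -0.02}, {"dx": -4.9, "dy": -29.0, "dz": 7.0, "twist": -0.02}, {"dx": -3.9, "dy": -32.4, "dz": 7.8, "twist": -0.02}, {"dx": -2.9, "dy": -35.9, "dz": 8.6, "twist": -0.03}, {"dx": -2.0, "dy": -39.3, "dz": 9.5, "twist": -0.03}, {"dx": -1.0, "dy": -42.7, "dz": 10.3, "twist": -0.03}]
```

{"method": "arm_command", "body": {"commands": [{"dx":-0.6,"dy":0,"dz":0,"twist":0},{"dx":-1.6,"dy":0,"dz":0,"twist":0},{"dx":-3.2,"dy":0,"dz":0,"twist":0},{"dx":-5.2,"dy":0,"dz":0,"twist":0},{"dx":-7.5,"dy":0,"dz":0,"twist":0},{"dx":-9.8,"dy":0,"dz":0,"twist":0},{"dx":-12,"dy":0,"dz":0,"twist":0},{"dx":-14,"dy":0,"dz":0,"twist":0},{"dx":-15.5,"dy":0,"dz":0,"twist":0},{"dx":-16,"dy":0,"dz":0,"twist":0},{"dx":-16,"dy":0,"dz":0,"twist":0}]}}

```text
clock: 15.58
position: [0.4245, 0.425, 0.2882]
tool_rot: [-1.286, 1.046, -1.162]
force: [0.0, 0.8, -4.1]
grip_width: 0.0095
```

```bash
python3 - <<'E'
from h import *
info(); rel('R')
imaging.camera_info('wrist')
cv2.imwrite("pics/w5.png",imaging.grab_frame("wrist")[:,:,::-1])
s,p,A=st(); d=A[:,0]
rows([RG[0]-.0564*d-.15*d],14,-.03)
E
```

```text
t 15.58 p [0.4245 0.425  0.2882] q [-1.4135  0.66    0.5335  1.4646  0.1348  1.3652  0.7162] w 0.0095 F [ 0.0431  0.839  -4.1127]
toolx [ 0.1993 -0.4598 -0.8654] tilt 30.08 az -66.6 y [-0.0721  0.8738 -0.4809]
R plate in frame xyz mm [-427.0, -132.5, 291.7] ang 2.14 todo cm [ 30.05 -42.9   10.33] align (np.float64(-0.03317461547721518), np.float64(0.9765324759206351))
len cm 46.4784840610541 per row mm 33.19891718646721
[{"dx": 1.1, "dy": -3.1, "dz": 0.7, "twist": -0.0}, {"dx": 2.1, "dy": -6.1, "dz": 1.5, "twist": -0.0}, {"dx": 3.2, "dy": -9.2, "dz": 2.2, "twist": -0.01}, {"dx": 4.3, "dy": -12.2, "dz": 2.9, "twist": -0.01}, {"dx": 5.3, "dy": -15.3, "dz": 3.7, "twist": -0.01}, {"dx": 6.4, "dy": -18.3, "dz": 4.4, "twist": -0.01}, {"dx": 7.5, "dy": -21.4, "dz": 5.1, "twist": -0.01}, {"dx": 8.6, "dy": -24.4, "dz": 5.9, "twist": -0.02}, {"dx": 9.6, "dy": -27.5, "dz": 6.6, "twist": -0.02}, {"dx": 10.7, "dy": -30.6, "dz": 7.4, "twist": -0.02}, {"dx": 11.8, "dy": -33.6, "dz": 8.1, "twist": -0.02}, {"dx": 12.8, "dy": -36.7, "dz": 8.8, "twist": -0.03}, {"dx": 13.9, "dy": -39.7, "dz": 9.6, "twist": -0.03}, {"dx": 15.0, "dy": -42.8, "dz": 10.3, "twist": -0.03}]
```

View pics/w5.png

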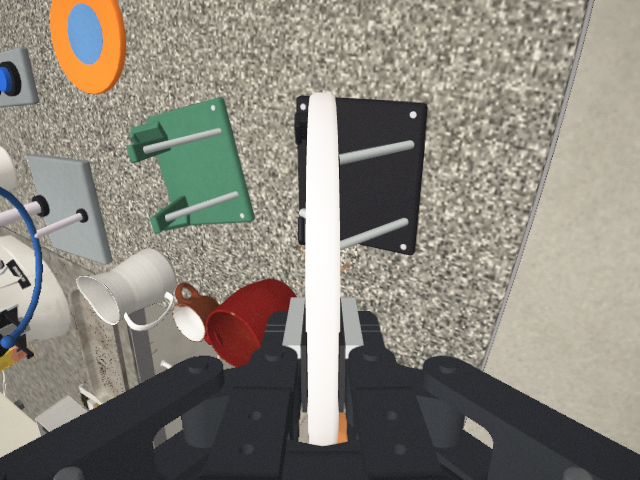

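{"method": "arm_command", "body": {"commands": [{"dx":0.5,"dy":-1.5,"dz":0.4,"twist":0},{"dx":1.4,"dy":-4.2,"dz":1,"twist":0},{"dx":2.6,"dy":-7.6,"dz":1.8,"twist":-0.01},{"dx":3.8,"dy":-11.2,"dz":2.7,"twist":-0.01},{"dx":5.1,"dy":-14.9,"dz":3.6,"twist":-0.01},{"dx":6.4,"dy":-18.6,"dz":4.5,"twist":-0.01},{"dx":7.7,"dy":-22.2,"dz":5.4,"twist":-0.01},{"dx":9,"dy":-25.8,"dz":6.2,"twist":-0.02},{"dx":10.2,"dy":-29.4,"dz":7,"twist":-0.02},{"dx":11.5,"dy":-33,"dz":7.9,"twist":-0.02},{"dx":12.6,"dy":-36,"dz":8.6,"twist":-0.03},{"dx":13.4,"dy":-38.4,"dz":9.2,"twist":-0.03}]}}

```text
clock: 16.63
position: [0.5682, 0.0372, 0.3694]
tool_rot: [-1.321, 1.044, -1.17]
force: [0.6, 0.2, -3.2]
grip_width: 0.0091
```

{"method": "arm_command", "body": {"commands": [{"dx":0,"dy":0,"dz":0,"twist":0},{"dx":0,"dy":0,"dz":0,"twist":0}]}}

```text
clock: 16.8
position: [0.5676, 0.0342, 0.369]
tool_rot: [-1.322, 1.044, -1.175]
force: [0.4, 0.2, -4.4]
grip_width: 0.0097
```

```bash
python3 - <<'E'
from h import *
info(); rel('R')
cv2.imwrite("pics/s3.png",imaging.grab_frame("scene")[:,:,::-1])
crop('pics/s3.png','pics/s3c.png',260,80,480,320,3)
E
```

```text
t 16.8 p [0.5676 0.0342 0.369 ] q [-0.9693  0.3556  0.6881  1.7449  0.3402  1.0982  1.2469] w 0.0097 F [ 0.4458  0.2034 -4.3743]
toolx [ 0.1935 -0.4637 -0.8646] tilt 30.16 az -67.3 y [-0.0957  0.8682 -0.487 ]
R plate in frame xyz mm [-35.8, -36.2, 159.2] ang 0.93 todo cm [16.22 -3.79  1.42] align (np.float64(-0.008260181164063539), np.float64(0.8006218563848648))
```

View pics/s3c.png

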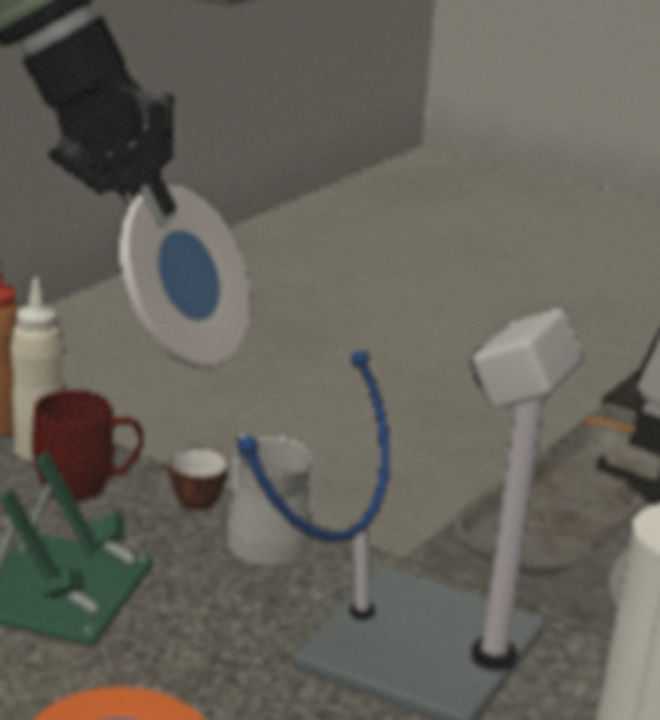

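```bash
python3 - <<'E'
from h import *
s,p,A=st(); c=pc(); n,y,up=RG[1]
for k in (.15,.12,.09,.06,.04,.02,.01,0): print(k,np.round(A.T@(RG[0]+up*k-c)*100,1))
E
```

```text
0.15 [ 1.4 -3.8  3.4]
0.12 [ 4.4 -3.8  3. ]
0.09 [ 7.4 -3.9  2.6]
0.06 [10.3 -3.9  2.2]
0.04 [12.3 -3.9  1.9]
0.02 [14.3 -4.   1.6]
0.01 [15.3 -4.   1.5]
0 [16.3 -4.   1.4]
```

{"method": "arm_command", "body": {"commands": [{"dx":0.5,"dy":-1.5,"dz":1.2,"twist":-0.01},{"dx":1.4,"dy":-3.4,"dz":2.9,"twist":-0.01},{"dx":3.0,"dy":-3.8,"dz":3.2,"twist":-0.01},{"dx":5.2,"dy":-3.8,"dz":2.9,"twist":-0.01},{"dx":7.4,"dy":-3.9,"dz":2.6,"twist":-0.01},{"dx":9.2,"dy":-3.9,"dz":2.3,"twist":-0.01},{"dx":10.3,"dy":-3.9,"dz":2.2,"twist":-0.01},{"dx":10.6,"dy":-3.9,"dz":2.2,"twist":-0.01},{"dx":10.6,"dy":-3.9,"dz":2.2,"twist":-0.01}]}}

```text
clock: 17.6
position: [0.6131, -0.0421, 0.2978]
tool_rot: [-1.336, 1.045, -1.176]
force: [-0.2, -0.1, -2.3]
grip_width: 0.0091
```

```bash
python3 - <<'E'
from h import *
info(); rel('R')
cv2.imwrite("pics/s4.png",imaging.grab_frame("scene")[:,:,::-1])
crop('pics/s4.png','pics/s4c.png',290,120,450,280,4)
cv2.imwrite("pics/t4.png",imaging.grab_frame("top")[:,:,::-1])
crop('pics/t4.png','pics/t4c.png',280,100,440,260,4)
E
```

```text
t 17.6 p [ 0.6131 -0.0421  0.2978] q [-0.7661  0.4807  0.6673  1.7786  0.2908  0.8735  1.3809] w 0.0091 F [-0.2079 -0.0643 -2.3135]
toolx [ 0.1932 -0.4633 -0.8649] tilt 30.13 az -67.4 y [-0.1093  0.8659 -0.4882]
R plate in frame xyz mm [-1.2, 0.0, 57.0] ang 0.89 todo cm [ 5.64 -0.2  -0.79] align (np.float64(0.00554634071960098), np.float64(0.8292760088573914))
```

View pics/s4c.png

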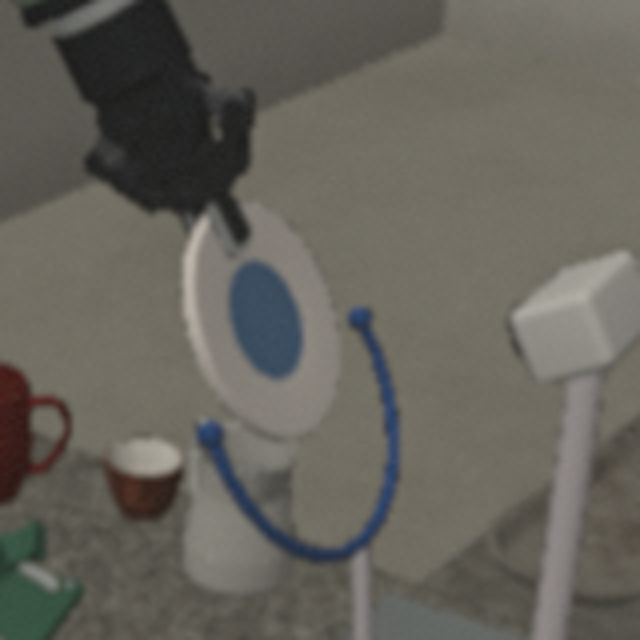

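View pics/t4c.png

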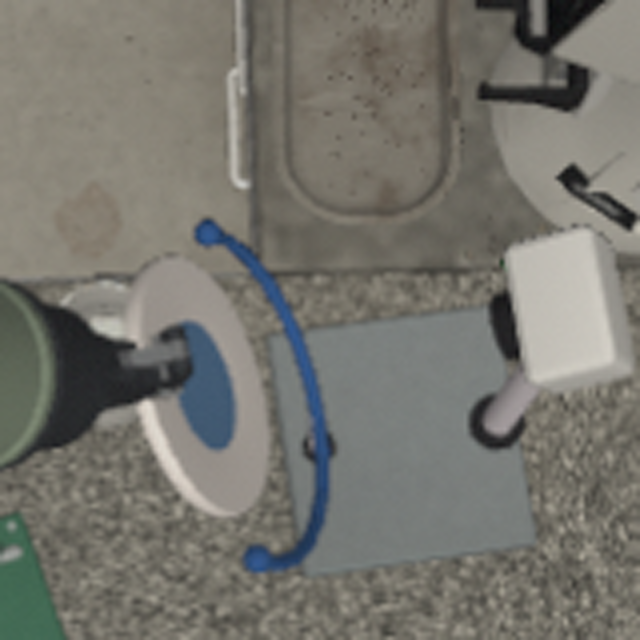

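```bash
python3 - <<'E'
from h import *
c=pc(); print(c,proj('scene',c),proj('top',c),tri([ray('scene',(356.1,199.4)),ray('top',(329.4,196.1))]))
s,p,A=st(); n,y,up=RG[1]
for k in (.05,.03,.015,0): print(k,np.round(A.T@(RG[0]+up*k-c)*100,2))
E
```

```text
[ 0.6238 -0.0678  0.25  ] [[356.1097 199.0833]] [[329.5417 195.8078]] (array([ 0.6235, -0.0677,  0.2491]), [np.float64(0.0002849459404994715), np.float64(0.0002849459404995015)])
0.05 [ 0.8  -0.09 -0.19]
0.03 [ 2.78 -0.12 -0.47]
0.015 [ 4.26 -0.14 -0.68]
0 [ 5.75 -0.16 -0.89]
```

Positions agree within 1 mm. Into the ring.

{"method": "arm_command", "body": {"commands": [{"dx":0.8,"dy":-0.1,"dz":-0.2,"twist":0},{"dx":2.2,"dy":-0.1,"dz":-0.4,"twist":0},{"dx":3.6,"dy":-0.1,"dz":-0.6,"twist":0},{"dx":4.8,"dy":-0.2,"dz":-0.7,"twist":0},{"dx":5.5,"dy":-0.2,"dz":-0.9,"twist":0},{"dx":5.7,"dy":-0.2,"dz":-0.9,"twist":0},{"dx":5.7,"dy":-0.2,"dz":-0.9,"twist":0},{"dx":5.7,"dy":-0.2,"dz":-0.9,"twist":0}]}}

```text
clock: 18.37
position: [0.6165, -0.0712, 0.25]
tool_rot: [-1.331, 1.045, -1.17]
force: [0.2, -0.0, -3.3]
grip_width: 0.0092
```

```bash
python3 - <<'E'
from h import *
info(); rel('R')
cv2.imwrite("pics/s5.png",imaging.grab_frame("scene")[:,:,::-1])
crop('pics/s5.png','pics/s5c.png',290,120,450,280,4)
cv2.imwrite("pics/t5.png",imaging.grab_frame("top")[:,:,::-1])
crop('pics/t5.png','pics/t5c.png',280,100,440,260,4)
E
```

```text
t 18.37 p [ 0.6165 -0.0712  0.25  ] q [-0.6995  0.5398  0.6524  1.8343  0.2828  0.7407  1.3914] w 0.0092 F [ 0.2499 -0.0088 -3.3286]
toolx [ 0.1958 -0.4622 -0.8649] tilt 30.13 az -67.0 y [-0.1088  0.8663 -0.4876]
R plate in frame xyz mm [0.2, 0.2, 1.0] ang 0.91 todo cm [ 0.1   0.02 -0.03] align (np.float64(0.004875727874206013), np.float64(0.8668648540300694))
```

View pics/s5c.png

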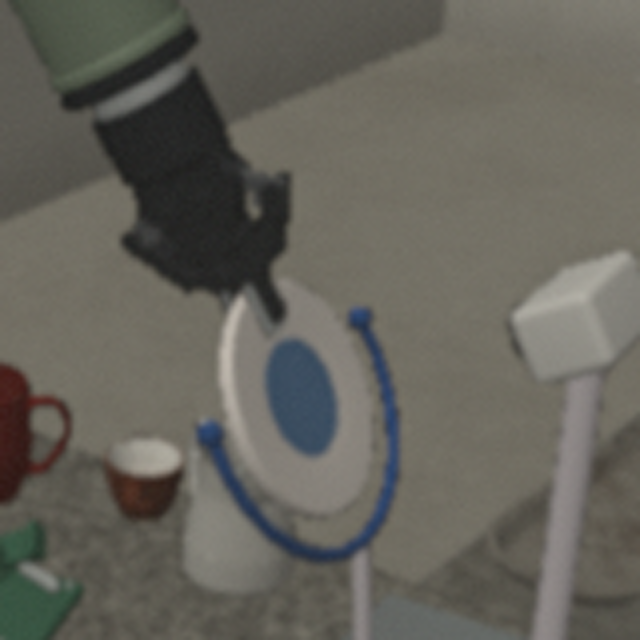

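View pics/t5c.png

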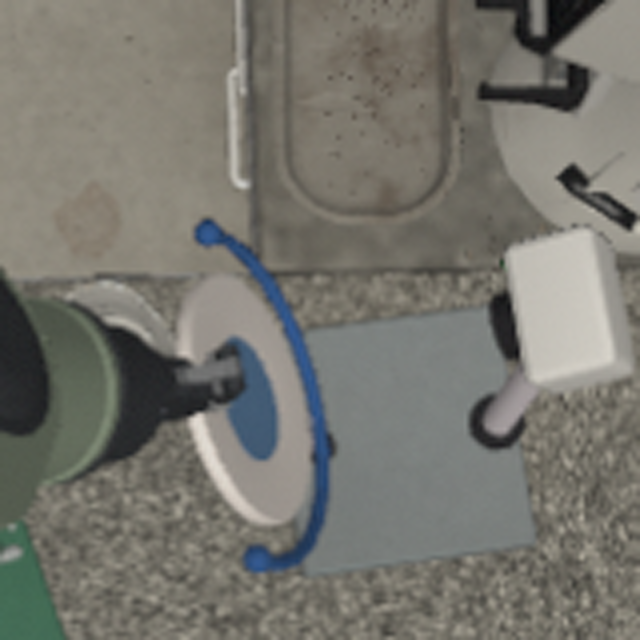

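{"method": "arm_command", "body": {"commands": [{"dx":0.1,"dy":0,"dz":0,"twist":0},{"dx":0.1,"dy":0,"dz":0,"twist":0},{"dx":0.1,"dy":0,"dz":0,"twist":0},{"dx":0.1,"dy":0,"dz":0,"twist":0},{"dx":0.1,"dy":0,"dz":0,"twist":0},{"dx":0.1,"dy":0,"dz":0,"twist":0},{"dx":0.1,"dy":0,"dz":0,"twist":0},{"dx":0.1,"dy":0,"dz":0,"twist":0},{"dx":0.1,"dy":0,"dz":0,"twist":0},{"dx":0.1,"dy":0,"dz":0,"twist":0},{"dx":0.1,"dy":0,"dz":0,"twist":0},{"dx":0.1,"dy":0,"dz":0,"twist":0}]}}

```text
clock: 19.47
position: [0.6167, -0.0716, 0.2493]
tool_rot: [-1.33, 1.045, -1.17]
force: [-0.5, 0.1, -4.3]
grip_width: 0.0092
```

{"method": "arm_command", "body": {"commands": [{"dx":0,"dy":0,"dz":0,"twist":0},{"dx":0,"dy":0,"dz":0,"twist":0},{"dx":0,"dy":0,"dz":0,"twist":0},{"dx":0,"dy":0,"dz":0,"twist":0},{"dx":0,"dy":0,"dz":0,"twist":0},{"dx":0,"dy":0,"dz":0,"twist":0},{"dx":0,"dy":0,"dz":0,"twist":0},{"dx":0,"dy":0,"dz":0,"twist":0},{"dx":0,"dy":0,"dz":0,"twist":0},{"dx":0,"dy":0,"dz":0,"twist":0},{"dx":0,"dy":0,"dz":0,"twist":0},{"dx":0,"dy":0,"dz":0,"twist":0}]}}

```text
clock: 20.47
position: [0.6167, -0.0716, 0.2493]
tool_rot: [-1.33, 1.045, -1.17]
force: [-0.0, 0.2, -3.3]
grip_width: 0.0091
```

{"method": "arm_command", "body": {"commands": [{"dx":0,"dy":0,"dz":0,"twist":0},{"dx":0,"dy":0,"dz":0,"twist":0},{"dx":0,"dy":0,"dz":0,"twist":0},{"dx":0,"dy":0,"dz":0,"twist":0}]}}

```text
clock: 20.8
position: [0.6167, -0.0716, 0.2493]
tool_rot: [-1.33, 1.045, -1.17]
force: [-0.4, -0.2, -3.2]
grip_width: 0.009
```

```bash
python3 - <<'E'
from h import *
info(); rel('R'); rel('G')
s,p,A=st(); c=pc(); n,y,up=RG[1]
for P in (RG[0]+up*.06,RG[0]+up*.15): print(np.round(A.T@(P-c)*100,1))
c0=GR[0]; n,y,up=GR[1]; d=A[:,0]
for k in (.2,.12): print('G',k,np.round(A.T@(c0+up*k-c)*100,1))
E
```

```text
t 20.8 p [ 0.6167 -0.0716  0.2493] q [-0.6983  0.5409  0.652   1.8348  0.2825  0.7385  1.3917] w 0.009 F [-0.4261 -0.1791 -3.2262]
toolx [ 0.196  -0.462  -0.8649] tilt 30.13 az -67.0 y [-0.1087  0.8664 -0.4874]
R plate in frame xyz mm [0.2, 0.4, 0.2] ang 0.92 todo cm [ 0.01  0.02 -0.04] align (np.float64(0.004807059650845364), np.float64(0.8740722016835036))
G plate in frame xyz mm [253.8, 52.2, -30.8] ang 10.24 todo cm [-3.29 24.06 -9.54] align (np.float64(-0.17878938321926297), np.float64(-0.06218231493758708))
[-5.9  0.1  0.8]
[-14.8   0.2   2.1]
G 0.2 [-23.3  24.2  -8.8]
G 0.12 [-15.3  24.1  -9.1]
```

{"method": "arm_command", "body": {"commands": [{"dx":-1.2,"dy":0,"dz":0.1,"twist":0},{"dx":-3,"dy":0,"dz":0.4,"twist":0},{"dx":-5.2,"dy":0.1,"dz":0.7,"twist":0},{"dx":-7.8,"dy":0.1,"dz":1,"twist":0},{"dx":-10.5,"dy":0.1,"dz":1.5,"twist":0},{"dx":-13,"dy":0.2,"dz":1.8,"twist":0},{"dx":-15,"dy":2,"dz":1.6,"twist":0},{"dx":-16.5,"dy":5,"dz":0.5,"twist":-0.03},{"dx":-17.3,"dy":8.4,"dz":-1,"twist":-0.06},{"dx":-18,"dy":11.8,"dz":-2.6,"twist":-0.09},{"dx":-18.5,"dy":15,"dz":-4.3,"twist":-0.12},{"dx":-19,"dy":17.5,"dz":-5.5,"twist":-0.15}]}}

```text
clock: 21.8
position: [0.505, 0.1595, 0.3207]
tool_rot: [-1.483, 1.046, -1.169]
force: [0.8, 1.4, -3.9]
grip_width: 0.009
```

{"method": "arm_command", "body": {"commands": [{"dx":0,"dy":1,"dz":-0.5,"twist":-0.02},{"dx":0,"dy":2,"dz":-1,"twist":-0.03},{"dx":0,"dy":2,"dz":-1,"twist":-0.03}]}}

```text
clock: 22.05
position: [0.4894, 0.1739, 0.3095]
tool_rot: [-1.515, 1.046, -1.169]
force: [0.3, 0.4, -4.4]
grip_width: 0.009
```

```bash
python3 - <<'E'
from h import *
import pickle
info(); rel('G')
crop('pics/w2.png','pics/e2.png',85,85,255,255,4)
ci=pickle.load(open('w2.pkl','rb'))
ft=np.array([[0.5545,0.1821],[0.5963,0.0588],[0.4560,0.0103],[0.4143,0.1339]])
print((proj('wrist',np.c_[ft,np.full(4,.008)],ci)-[85,85])*4+1.5)
E
```

```text
t 22.05 p [0.4894 0.1739 0.3095] q [-1.1948  0.3982  0.5897  1.8304  0.3265  1.1215  1.124 ] w 0.009 F [ 0.2755  0.4252 -4.407 ]
toolx [ 0.196  -0.4614 -0.8652] tilt 30.09 az -67.0 y [-0.2868  0.8168 -0.5006]
G plate in frame xyz mm [47.2, 11.2, 158.1] ang 0.39 todo cm [15.76  4.74 -1.66] align (np.float64(0.006770326477869058), np.float64(-0.02536129778916063))
[[612.6161 593.7578]
 [314.2563 599.6851]
 [172.5207 138.7082]
 [472.2744  55.6927]]
```

View pics/e2.png

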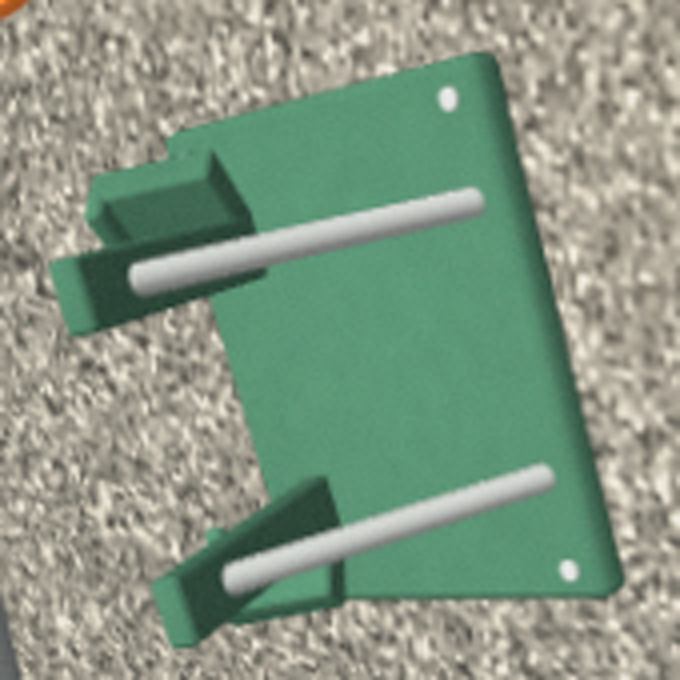

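```bash
python3 - <<'E'
from h import *
import pickle
ci=pickle.load(open('w2.pkl','rb'))
c0=GR[0]; n,y,up=GR[1]
for s in (38,-38):
  for x in (-5,-11,-17):
    for w in (-4,4):
      print(s,x,w,((proj('wrist',c0+n*x/1000+y*(s+w)/1000+up*.028,ci)-[85,85])*4+1.5)[0])
# black rests as reference
print('black in w2 px')
c0=BL[0]; n,y,up=BL[1]
for s in (38,-38):
  for x in (-5,-11,-17): print(s,x,proj('wrist',c0+n*x/1000+y*s/1000+up*.028,ci)[0], (proj('wrist',c0+n*x/1000+y*s/1000+up*.028,ci)[0]-[280,90])*3+1)
E
```

```text
38 -5 -4 [155.8065 601.5166]
38 -5 4 [166.6301 633.1269]
38 -11 -4 [179.0938 596.7472]
38 -11 4 [189.8215 628.4513]
38 -17 -4 [202.516  591.9593]
38 -17 4 [213.1452 623.7562]
-38 -5 -4 [ 50.8214 284.6104]
-38 -5 4 [ 61.9974 319.3249]
-38 -11 -4 [ 74.9343 278.8424]
-38 -11 4 [ 86.0324 313.6717]
-38 -17 -4 [ 99.2071 273.066 ]
-38 -17 4 [110.2245 308.0089]
black in w2 px
38 -5 [317.0299 289.9223] [112.0898 600.7669]
38 -11 [325.5095 290.0082] [137.5284 601.0245]
38 -17 [333.9809 290.0905] [162.9427 601.2715]
-38 -5 [318.8715 186.695 ] [117.6145 291.0851]
-38 -11 [328.3458 186.8409] [146.0374 291.5227]
-38 -17 [337.8094 186.9919] [174.4282 291.9758]
```

```bash
sed -i 's/^def fr/def _x():pass\ndef fr/' h.py; cat >> h.py <<'E'
GR=(GR[0]-.001*GR[1][0],GR[1])
def tg(F,x,k):
    s,p,A=st(); c=pc(); n,y,up=F[1]; print(x,k,np.round(A.T@(F[0]+n*x/1000+up*k/1000-c)*100,2))
E
python3 - <<'E'
from h import *
for x,k in ((3,150),(3,110),(3,70),(3,50)): tg(GR,x,k)
E
```

```text
3 150 [ 0.77  4.53 -1.12]
3 110 [ 4.77  4.53 -1.27]
3 70 [ 8.76  4.53 -1.41]
3 50 [10.76  4.53 -1.48]
```

{"method": "arm_command", "body": {"commands": [{"dx":0.2,"dy":1.5,"dz":-0.4,"twist":0},{"dx":0.7,"dy":3.5,"dz":-0.9,"twist":0.01},{"dx":1.6,"dy":4.5,"dz":-1.1,"twist":0.01},{"dx":3.2,"dy":4.5,"dz":-1.2,"twist":0.01},{"dx":5.2,"dy":4.5,"dz":-1.3,"twist":0.01},{"dx":7,"dy":4.5,"dz":-1.4,"twist":0.01},{"dx":8.3,"dy":4.5,"dz":-1.4,"twist":0.01},{"dx":8.8,"dy":4.5,"dz":-1.4,"twist":0.01},{"dx":8.8,"dy":4.5,"dz":-1.4,"twist":0.01},{"dx":8.8,"dy":4.5,"dz":-1.4,"twist":0.01}]}}

```text
clock: 22.88
position: [0.4812, 0.1649, 0.2109]
tool_rot: [-1.504, 1.045, -1.169]
force: [0.2, 0.5, -2.0]
grip_width: 0.0091
```

```bash
python3 - <<'E'
from h import *
import pickle
info(); rel('G')
ci=imaging.camera_info('wrist'); pickle.dump(ci,open('w6.pkl','wb'))
cv2.imwrite("pics/w6.png",imaging.grab_frame("wrist")[:,:,::-1])
cv2.imwrite("pics/s6.png",imaging.grab_frame("scene")[:,:,::-1])
crop('pics/s6.png','pics/s6c.png',210,160,350,310,4)
n,y,up=GR[1]; c0=GR[0]
for k,x in ((28,-5),(28,-13)):
  for s in (38,-38): print(k,x,s,proj('wrist',c0+n*x/1000+y*s/1000+up*k/1000,ci)[0])
for k,x in ((3,150),(3,30),(3,12),(2,4),(2,1)): tg(GR,k,x)
E
```

```text
t 22.88 p [0.4812 0.1649 0.2109] q [-1.1648  0.5209  0.5627  1.9598  0.3107  0.8884  1.0441] w 0.0091 F [ 0.2065  0.5168 -2.0478]
toolx [ 0.1962 -0.4615 -0.8652] tilt 30.1 az -67.0 y [-0.2763  0.8205 -0.5004]
G plate in frame xyz mm [3.9, 0.5, 69.8] ang 0.25 todo cm [ 6.97  0.39 -0.31] align (np.float64(-0.004331595001325592), np.float64(-0.03292422421611718))
28 -5 38 [338.7329 304.3847]
28 -5 -38 [339.632 175.542]
28 -13 38 [352.2997 304.3056]
28 -13 -38 [354.5791 175.4917]
3 150 [-7.97  0.04  0.22]
3 30 [ 4.03  0.04 -0.22]
3 12 [ 5.82  0.04 -0.29]
2 4 [ 6.62  0.14 -0.32]
2 1 [ 6.92  0.14 -0.33]
```

View pics/w6.png

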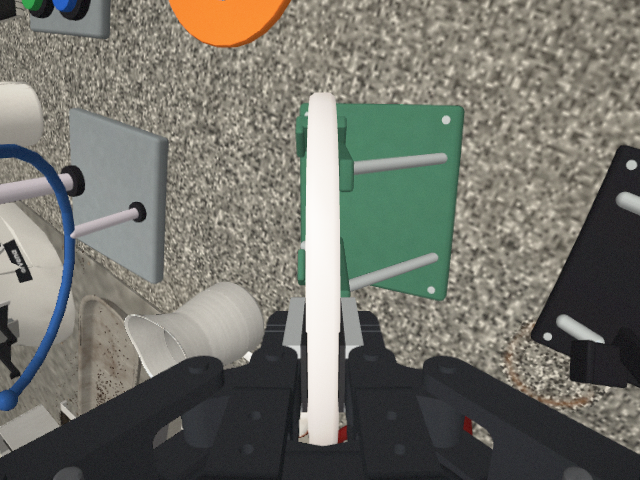

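View pics/s6c.png

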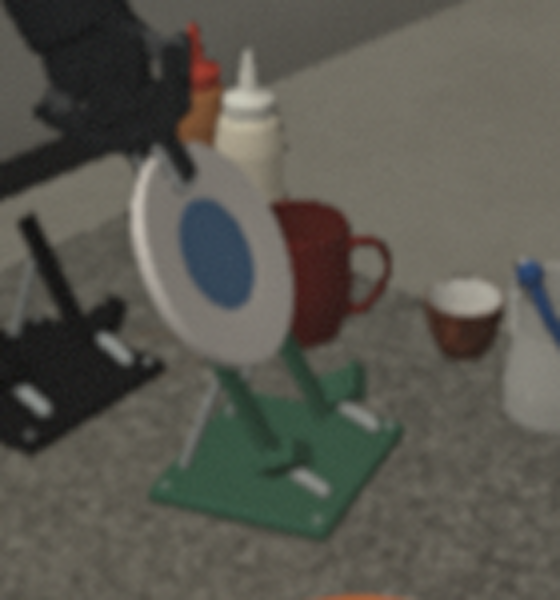

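{"method": "arm_command", "body": {"commands": [{"dx":0.7,"dy":0,"dz":0,"twist":0},{"dx":1.8,"dy":0,"dz":-0.1,"twist":0},{"dx":3,"dy":0,"dz":-0.2,"twist":0},{"dx":4.1,"dy":0,"dz":-0.2,"twist":0},{"dx":5,"dy":0,"dz":-0.3,"twist":0},{"dx":5.5,"dy":0,"dz":-0.3,"twist":0},{"dx":5.7,"dy":0,"dz":-0.3,"twist":0},{"dx":5.7,"dy":0,"dz":-0.3,"twist":0}]}}

```text
clock: 23.65
position: [0.4895, 0.1382, 0.1615]
tool_rot: [-1.503, 1.046, -1.167]
force: [0.1, -0.0, -2.3]
grip_width: 0.0095
```

```bash
python3 - <<'E'
from h import *
info(); rel('G')
for k,x in ((3,12),(2,4),(2,1),(1,-1)): tg(GR,k,x)
E
```

```text
t 23.65 p [0.4895 0.1382 0.1615] q [-1.1053  0.5967  0.5533  2.016   0.3165  0.7438  1.0426] w 0.0095 F [ 0.0613 -0.0374 -2.272 ]
toolx [ 0.1967 -0.4609 -0.8654] tilt 30.07 az -66.9 y [-0.277   0.8206 -0.5   ]
G plate in frame xyz mm [3.4, -0.2, 13.1] ang 0.22 todo cm [ 1.31  0.34 -0.03] align (np.float64(-0.003760350398604359), np.float64(-0.00689084372720572))
3 12 [0.11 0.04 0.01]
2 4 [ 0.91  0.14 -0.02]
2 1 [ 1.21  0.14 -0.03]
1 -1 [ 1.41  0.24 -0.04]
```

{"method": "arm_command", "body": {"commands": [{"dx":0.3,"dy":0,"dz":0,"twist":0},{"dx":0.6,"dy":0.1,"dz":0,"twist":0},{"dx":0.8,"dy":0.1,"dz":0,"twist":0},{"dx":1.0,"dy":0.1,"dz":0,"twist":0},{"dx":1.0,"dy":0.1,"dz":0,"twist":0}]}}

```text
clock: 24.07
position: [0.4912, 0.1342, 0.1522]
tool_rot: [-1.504, 1.046, -1.168]
force: [0.6, -0.9, -3.0]
grip_width: 0.0092
```

```bash
python3 - <<'E'
from h import *
info(); rel('G')
E
```

```text
t 24.07 p [0.4912 0.1342 0.1522] q [-1.0947  0.6134  0.5507  2.023   0.3169  0.7186  1.0414] w 0.0092 F [ 0.629  -0.8857 -2.9888]
toolx [ 0.1966 -0.4611 -0.8653] tilt 30.08 az -66.9 y [-0.277   0.8204 -0.5002]
G plate in frame xyz mm [2.5, 0.1, 2.8] ang 0.21 todo cm [ 0.28  0.25 -0.02] align (np.float64(-0.003649088208931409), np.float64(-0.018309746563005547))
```

{"method": "arm_command", "body": {"commands": [{"dx":0.1,"dy":0.1,"dz":0,"twist":0},{"dx":0.2,"dy":0.1,"dz":0,"twist":0},{"dx":0.2,"dy":0.1,"dz":0,"twist":0}]}}

```text
clock: 24.32
position: [0.4913, 0.1341, 0.1498]
tool_rot: [-1.504, 1.046, -1.168]
force: [-0.4, -0.4, -3.3]
grip_width: 0.009
```

{"method": "arm_command", "body": {"commands": [{"dx":0.1,"dy":0.05,"dz":0,"twist":0},{"dx":0.1,"dy":0.05,"dz":0,"twist":0}]}}

```text
clock: 24.48
position: [0.4917, 0.1343, 0.1489]
tool_rot: [-1.503, 1.046, -1.166]
force: [-1.1, 2.2, 3.1]
grip_width: 0.0089
```

```bash
python3 - <<'E'
from h import *
info(); rel('G')
E
```

```text
t 24.48 p [0.4917 0.1343 0.1489] q [-1.093   0.6198  0.5493  2.024   0.3165  0.7111  1.0393] w 0.0089 F [-1.1319  2.1953  3.1397]
toolx [ 0.1972 -0.4609 -0.8653] tilt 30.09 az -66.8 y [-0.277   0.8204 -0.5001]
G plate in frame xyz mm [0.9, 0.7, -0.0] ang 0.21 todo cm [-0.    0.09 -0.07] align (np.float64(-0.0036547959011705234), np.float64(-0.01750945561973083))
```

{"method": "arm_command", "body": {"commands": [{"dx":0,"dy":0,"dz":0,"twist":0},{"dx":0,"dy":0,"dz":0,"twist":0},{"dx":0,"dy":0,"dz":0,"twist":0},{"dx":0,"dy":0,"dz":0,"twist":0},{"dx":0,"dy":0,"dz":0,"twist":0},{"dx":0,"dy":0,"dz":0,"twist":0},{"dx":0,"dy":0,"dz":0,"twist":0}], "grip": -1}}

```text
clock: 25.07
position: [0.4917, 0.1343, 0.1489]
tool_rot: [-1.503, 1.046, -1.167]
force: [-0.7, -0.1, 0.2]
grip_width: 0.0853
```

```bash
python3 - <<'E'
from h import *
info(); rel('G')
ci=imaging.camera_info('wrist')
cv2.imwrite("pics/w7.png",imaging.grab_frame("wrist")[:,:,::-1])
C,(n,y,up)=GR
a=np.linspace(0,2*np.pi,73)
for o in (-.005,.005):
    q=proj('wrist',np.array([C+n*o+.08*(np.cos(t)*up+np.sin(t)*y) for t in a]),ci); print(o,q[q[:,1].argmin()],q[q[:,1].argmax()],q[0])
E
```

```text
t 25.07 p [0.4917 0.1343 0.1489] q [-1.093   0.6198  0.5494  2.024   0.3164  0.7111  1.0393] w 0.0853 F [-0.6534 -0.1131  0.1854]
toolx [ 0.1972 -0.4609 -0.8653] tilt 30.09 az -66.8 y [-0.277   0.8205 -0.5001]
G plate in frame xyz mm [0.9, 0.7, -0.0] ang 0.21 todo cm [-0.    0.09 -0.07] align (np.float64(-0.0037270248487703164), np.float64(-0.0169313258219006))
-0.005 [336.8182  91.4307] [339.0639 456.1699] [343.6949 370.7489]
0.005 [312.7998  91.536 ] [313.7736 456.268 ] [309.9066 370.8859]
```

View pics/w7.png

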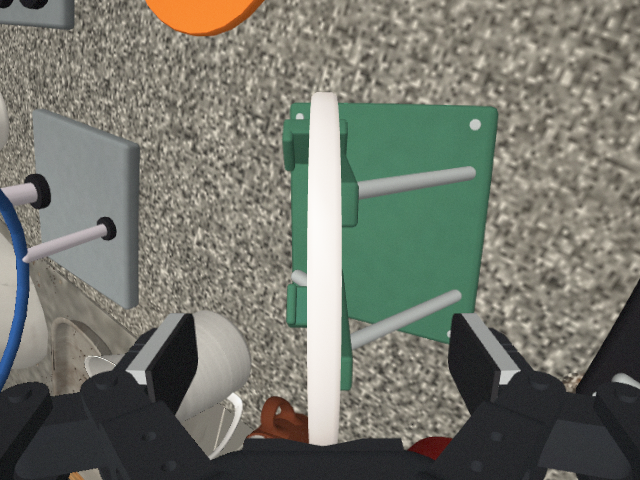

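{"method": "arm_command", "body": {"commands": [{"dx":-0.6,"dy":0,"dz":0,"twist":0},{"dx":-2,"dy":0,"dz":0,"twist":0},{"dx":-4.2,"dy":0,"dz":0,"twist":0},{"dx":-7,"dy":0,"dz":0,"twist":0},{"dx":-10,"dy":0,"dz":0,"twist":0},{"dx":-13,"dy":0,"dz":0,"twist":0},{"dx":-14.5,"dy":0,"dz":0,"twist":0},{"dx":-15,"dy":0,"dz":0,"twist":0},{"dx":-15,"dy":0,"dz":0,"twist":0}]}}

```text
clock: 25.87
position: [0.4621, 0.2043, 0.2795]
tool_rot: [-1.5, 1.047, -1.163]
force: [-0.1, 0.6, -0.2]
grip_width: 0.0853
```

```bash
python3 - <<'E'
from h import *
info()
cv2.imwrite("pics/s8.png",imaging.grab_frame("scene")[:,:,::-1])
crop('pics/s8.png','pics/s8c.png',210,160,350,310,4)
s,p,A=st()
K=np.array([0.4302,-.3089,.028]); q=K+[0,0,.09]-A@np.array([.008,.007,0]); print(q)
rows([[0.46,0.0,0.3],q],14)
E
```

```text
t 25.87 p [0.4621 0.2043 0.2795] q [-1.2576  0.4297  0.5735  1.8719  0.3067  1.0857  1.0308] w 0.0853 F [-0.0936  0.5871 -0.2465]
toolx [ 0.1984 -0.4593 -0.8659] tilt 30.02 az -66.6 y [-0.2775  0.8209 -0.499 ]
[ 0.4306 -0.311   0.1284]
len cm 56.092532969429676 per row mm 40.06609497816406
[{"dx": 1.5, "dy": -3.5, "dz": -1.4, "twist": 0.0}, {"dx": 2.9, "dy": -6.9, "dz": -2.7, "twist": 0.0}, {"dx": 4.4, "dy": -10.4, "dz": -4.1, "twist": 0.0}, {"dx": 5.9, "dy": -13.9, "dz": -5.5, "twist": 0.0}, {"dx": 7.3, "dy": -17.3, "dz": -6.9, "twist": 0.0}, {"dx": 10.4, "dy": -19.3, "dz": -8.4, "twist": 0.0}, {"dx": 13.6, "dy": -21.1, "dz": -10.0, "twist": 0.0}, {"dx": 16.8, "dy": -22.9, "dz": -11.5, "twist": 0.0}, {"dx": 20.0, "dy": -24.8, "dz": -13.1, "twist": 0.0}, {"dx": 23.2, "dy": -26.6, "dz": -14.6, "twist": 0.0}, {"dx": 26.4, "dy": -28.4, "dz": -16.2, "twist": 0.0}, {"dx": 29.6, "dy": -30.2, "dz": -17.8, "twist": 0.0}, {"dx": 32.9, "dy": -32.0, "dz": -19.3, "twist": 0.0}, {"dx": 36.1, "dy": -33.8, "dz": -20.9, "twist": 0.0}]
```

View pics/s8c.png

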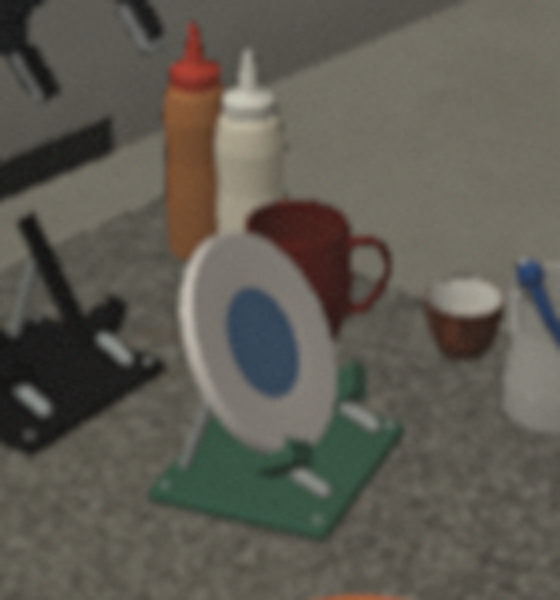

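{"method": "arm_command", "body": {"commands": [{"dx":0.5,"dy":-1.5,"dz":-0.6,"twist":0},{"dx":1.6,"dy":-4,"dz":-1.5,"twist":0},{"dx":2.9,"dy":-7,"dz":-2.7,"twist":0},{"dx":4.2,"dy":-10,"dz":-4,"twist":0},{"dx":5.5,"dy":-13,"dz":-5.2,"twist":0},{"dx":6.9,"dy":-16.3,"dz":-6.5,"twist":0},{"dx":9,"dy":-18.4,"dz":-7.8,"twist":0},{"dx":11.8,"dy":-20,"dz":-9.1,"twist":0},{"dx":14.8,"dy":-21.8,"dz":-10.5,"twist":0},{"dx":17.8,"dy":-23.5,"dz":-12,"twist":0},{"dx":20.8,"dy":-25.2,"dz":-13.4,"twist":0},{"dx":23.8,"dy":-27,"dz":-15,"twist":0}], "grip": 1}}

```text
clock: 26.92
position: [0.4416, -0.18, 0.2011]
tool_rot: [-1.504, 1.047, -1.167]
force: [2.2, -0.5, 0.1]
grip_width: -0.0001
```

{"method": "arm_command", "body": {"commands": [{"dx":1.5,"dy":-0.9,"dz":-0.8,"twist":0},{"dx":4,"dy":-2.4,"dz":-2,"twist":0},{"dx":6.5,"dy":-3.8,"dz":-3.2,"twist":0},{"dx":8.8,"dy":-5.2,"dz":-4.4,"twist":0},{"dx":10.5,"dy":-6,"dz":-5.2,"twist":0},{"dx":11.2,"dy":-6.4,"dz":-5.6,"twist":0},{"dx":11.2,"dy":-6.4,"dz":-5.6,"twist":0},{"dx":11.2,"dy":-6.4,"dz":-5.6,"twist":0}]}}

```text
clock: 27.58
position: [0.4264, -0.3052, 0.1327]
tool_rot: [-1.509, 1.048, -1.174]
force: [-1.0, 0.0, 0.1]
grip_width: 0.0
```

```bash
python3 - <<'E'
from h import *
info()
s,p,A=st()
K=np.array([0.4302,-.3089,.028]);G=np.array([0.4411,-.3827,.028])
ci=imaging.camera_info('wrist')
cv2.imwrite("pics/w9.png",imaging.grab_frame("wrist")[:,:,::-1])
print(proj('wrist',[K,G,p,p+A[:,0]*.008],ci))
for dz in (.09,.02,.0): print(todo(K+[0,0,dz]-A@np.array([.008,.007,0])))
cv2.imwrite("pics/s9.png",imaging.grab_frame("scene")[:,:,::-1])
crop('pics/s9.png','pics/s9c.png',310,230,470,390,4)
E
```

```text
t 27.58 p [ 0.4264 -0.3052  0.1327] q [-0.13    0.5124  0.5038  2.3138  1.3753  0.165   0.8377] w 0.0 F [-1.0161  0.0125  0.0685]
toolx [ 0.1928 -0.4603 -0.8666] tilt 29.94 az -67.3 y [-0.2774  0.8216 -0.4981]
[[409.5826 249.2207]
 [297.6578 210.1502]
 [322.6578 329.6058]
 [322.6624 319.3807]]
[ 0.78 -0.42  0.15]
[ 6.85  3.07 -0.07]
[ 8.58  4.06 -0.14]
```

View pics/w9.png

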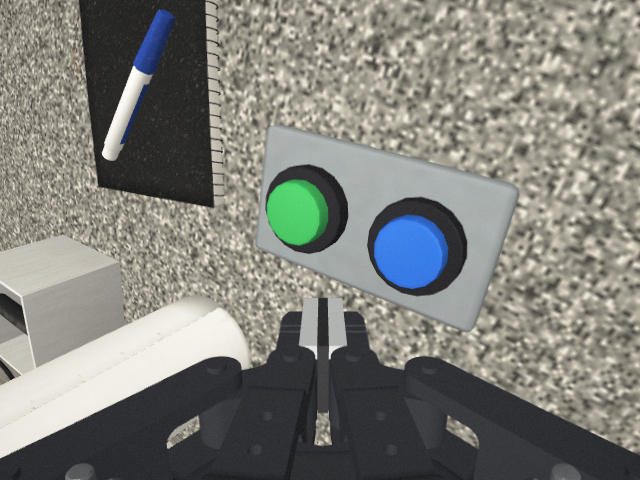

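View pics/s9c.png

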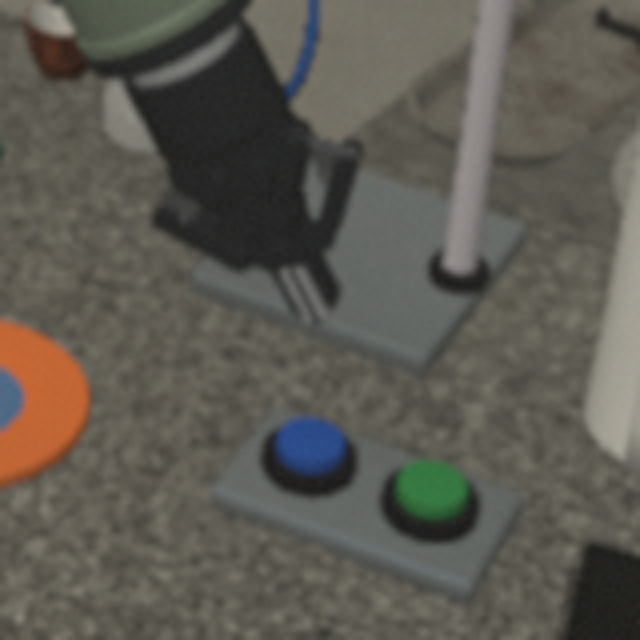

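```bash
python3 - <<'E'
from h import *
info()
s,p,A=st()
print(A.T@np.array([-.813,.582,0])*4, A.T@np.array([0,0,-1.])*3)
E
```

```text
t 27.68 p [ 0.4271 -0.3037  0.1335] q [-0.1365  0.5112  0.5073  2.3136  1.358   0.1652  0.8511] w -0.0 F [-0.4733  0.0827  0.4715]
toolx [ 0.1934 -0.46   -0.8666] tilt 29.93 az -67.2 y [-0.2765  0.822  -0.498 ]
[-1.6997  2.8126 -2.2794] [ 2.5999  1.4939 -0.0954]
```

{"method": "arm_command", "body": {"commands": [{"dx":-1.6,"dy":2.6,"dz":-2.2,"twist":0}]}}

```text
clock: 27.77
position: [0.4092, -0.2909, 0.1341]
tool_rot: [-1.509, 1.046, -1.174]
force: [-0.9, 1.2, 0.1]
grip_width: 0.0
```

{"method": "arm_command", "body": {"commands": [{"dx":-1.6,"dy":2.6,"dz":-2.2,"twist":0}]}}

```text
clock: 27.85
position: [0.396, -0.281, 0.1289]
tool_rot: [-1.522, 1.057, -1.188]
force: [-0.6, -0.6, -0.7]
grip_width: 0.0
```

{"method": "arm_command", "body": {"commands": [{"dx":-1.6,"dy":2.6,"dz":-2.2,"twist":0}]}}

```text
clock: 27.93
position: [0.3878, -0.2774, 0.1196]
tool_rot: [-1.554, 1.072, -1.217]
force: [0.1, -1.2, -0.2]
grip_width: 0.0003
```

```bash
python3 - <<'E'
from h import *
info()
E
```

```text
t 27.93 p [ 0.3878 -0.2774  0.1196] q [0.0217 0.4557 0.2439 2.397  1.5216 0.3056 0.6592] w 0.0003 F [ 0.1221 -1.1925 -0.2356]
toolx [ 0.1658 -0.4487 -0.8782] tilt 28.58 az -69.7 y [-0.2885  0.8295 -0.4783]
```

{"method": "arm_command", "body": {"commands": [{"dx":-2.2,"dy":2.3,"dz":-2.4,"twist":0}]}}

```text
clock: 28.02
position: [0.3797, -0.2749, 0.1101]
tool_rot: [-1.593, 1.085, -1.253]
force: [-0.5, -1.7, -0.6]
grip_width: 0.0001
```

{"method": "arm_command", "body": {"commands": [{"dx":-2.2,"dy":2.3,"dz":-2.4,"twist":0}]}}

```text
clock: 28.1
position: [0.3704, -0.2725, 0.0999]
tool_rot: [-1.65, 1.094, -1.303]
force: [-0.5, -0.7, -0.5]
grip_width: -0.0
```

{"method": "arm_command", "body": {"commands": [{"dx":-2.2,"dy":2.3,"dz":-2.4,"twist":0}]}}

```text
clock: 28.18
position: [0.3601, -0.2697, 0.0884]
tool_rot: [-1.727, 1.099, -1.369]
force: [-1.5, -1.7, 0.2]
grip_width: 0.0001
```

{"method": "arm_command", "body": {"commands": [{"dx":-2.2,"dy":2.3,"dz":-2.4,"twist":0}]}}

```text
clock: 28.27
position: [0.349, -0.2662, 0.0756]
tool_rot: [-1.821, 1.099, -1.445]
force: [-1.5, -0.6, -0.3]
grip_width: 0.0003
```

```bash
python3 - <<'E'
from h import *
info()
E
```

```text
t 28.27 p [ 0.349  -0.2662  0.0756] q [ 0.4421  0.547  -0.3183  2.4095  1.5043  0.6129  0.6875] w 0.0003 F [-1.4885 -0.5539 -0.2531]
toolx [ 0.0569 -0.4505 -0.8909] tilt 27.01 az -82.8 y [-0.354   0.8253 -0.44  ]
```

```bash
python3 - <<'E'
from h import *
s,p,A=st()
K=np.array([0.4302,-.3089,.028])
for w in ([0.36,-0.27,0.14],K+[0,0,.09]-A@np.array([.008,.007,0])): print(w,todo(w))
E
```

```text
[0.36, -0.27, 0.14] [-5.51 -3.54  0.17]
[ 0.4322 -0.3111  0.1282] [-2.2  -8.96  5.65]
```

{"method": "arm_command", "body": {"commands": [{"dx":-2,"dy":-1.2,"dz":0,"twist":0},{"dx":-4.5,"dy":-3,"dz":0.2,"twist":0},{"dx":-4.7,"dy":-5,"dz":1.7,"twist":0},{"dx":-3.8,"dy":-7,"dz":3.7,"twist":0},{"dx":-2.6,"dy":-8.4,"dz":5.2,"twist":0},{"dx":-2.2,"dy":-9,"dz":5.7,"twist":0},{"dx":-2.2,"dy":-9,"dz":5.7,"twist":0},{"dx":-2.2,"dy":-9,"dz":5.7,"twist":0}]}}

```text
clock: 28.93
position: [0.4317, -0.31, 0.1276]
tool_rot: [-1.827, 1.102, -1.45]
force: [-0.4, 1.0, -0.5]
grip_width: -0.0002
```

```bash
python3 - <<'E'
from h import *
info()
s,p,A=st()
K=np.array([0.4302,-.3089,.028])
for dz in (.09,.03,.01,.0): print(todo(K+[0,0,dz]-A@np.array([.008,.007,0])))
E
```

```text
t 28.93 p [ 0.4317 -0.31    0.1276] q [ 0.4845  0.5023 -0.2995  2.1636  1.1323  0.6508  1.1958] w -0.0002 F [-0.4474  0.9744 -0.5226]
toolx [ 0.0546 -0.4489 -0.8919] tilt 26.89 az -83.1 y [-0.3555  0.826  -0.4375]
[-0.   -0.14  0.  ]
[5.35 2.49 0.69]
[7.13 3.36 0.92]
[8.02 3.8  1.03]
```

{"method": "arm_command", "body": {"commands": [{"dx":1,"dy":0.4,"dz":0.1,"twist":0},{"dx":2.5,"dy":1.1,"dz":0.3,"twist":0},{"dx":4,"dy":1.8,"dz":0.5,"twist":0},{"dx":5,"dy":2.3,"dz":0.6,"twist":0},{"dx":5.4,"dy":2.5,"dz":0.7,"twist":0},{"dx":5.4,"dy":2.5,"dz":0.7,"twist":0},{"dx":5.4,"dy":2.5,"dz":0.7,"twist":0}]}}

```text
clock: 29.52
position: [0.432, -0.3107, 0.068]
tool_rot: [-1.829, 1.102, -1.451]
force: [1.0, -0.1, -0.2]
grip_width: -0.0001
```

```bash
python3 - <<'E'
from h import *
info()
s,p,A=st()
K=np.array([0.4302,-.3089,.028])
for dz in (.03,.01,.0,-.008): print(todo(K+[0,0,dz]-A@np.array([.008,.007,0])))
ci=imaging.camera_info('wrist')
cv2.imwrite("pics/w10.png",imaging.grab_frame("wrist")[:,:,::-1])
print(proj('wrist',[K],ci))
cv2.imwrite("pics/s10.png",imaging.grab_frame("scene")[:,:,::-1])
crop('pics/s10.png','pics/s10c.png',330,290,450,390,5)
E
```

```text
t 29.52 p [ 0.432  -0.3107  0.068 ] q [ 0.4424  0.6242 -0.2473  2.1847  1.3369  0.5961  0.9677] w -0.0001 F [ 0.9541 -0.1209 -0.2295]
toolx [ 0.0541 -0.4487 -0.8921] tilt 26.87 az -83.1 y [-0.3563  0.8259 -0.437 ]
[ 0.   -0.05  0.01]
[1.79 0.82 0.24]
[2.68 1.26 0.36]
[3.39 1.61 0.45]
[[368.5854 299.0449]]
```

View pics/w10.png

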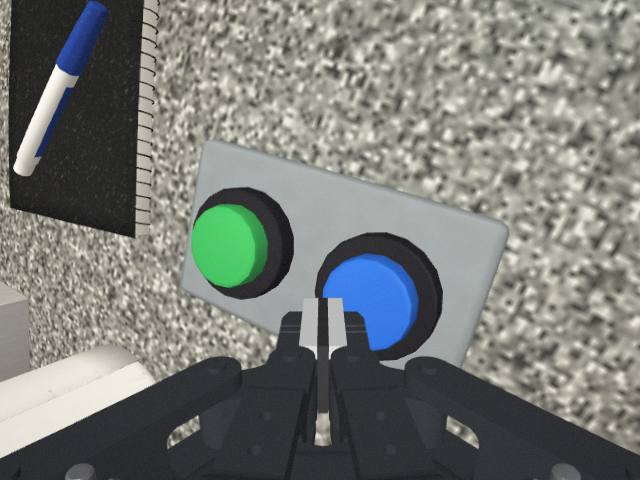

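View pics/s10c.png

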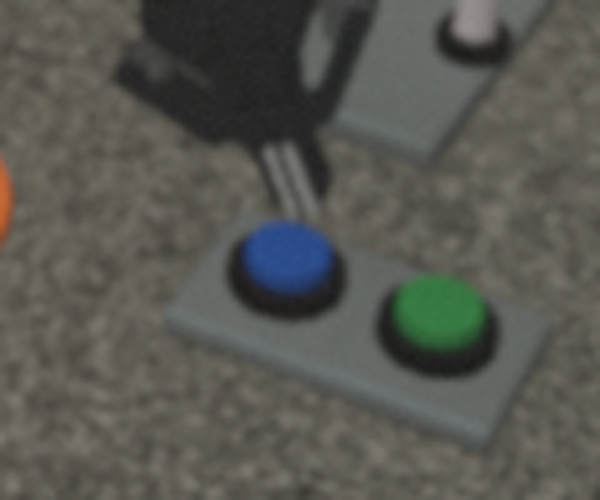

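{"method": "arm_command", "body": {"commands": [{"dx":0.6,"dy":0.3,"dz":0.1,"twist":0},{"dx":1.2,"dy":0.6,"dz":0.2,"twist":0},{"dx":1.7,"dy":0.8,"dz":0.2,"twist":0},{"dx":1.8,"dy":0.8,"dz":0.2,"twist":0}]}}

```text
clock: 29.95
position: [0.4322, -0.3118, 0.0484]
tool_rot: [-1.826, 1.101, -1.449]
force: [0.1, 1.3, 1.6]
grip_width: -0.0001
```

{"method": "arm_command", "body": {"commands": [{"dx":0.2,"dy":0.1,"dz":0,"twist":0},{"dx":0.4,"dy":0.2,"dz":0,"twist":0}]}}

```text
clock: 30.12
position: [0.432, -0.312, 0.0443]
tool_rot: [-1.824, 1.101, -1.448]
force: [1.8, 1.1, 4.1]
grip_width: 0.0002
```

{"method": "arm_command", "body": {"commands": [{"dx":0.2,"dy":0.1,"dz":0,"twist":0},{"dx":0.4,"dy":0.2,"dz":0,"twist":0}]}}

```text
clock: 30.28
position: [0.4323, -0.3121, 0.0405]
tool_rot: [-1.821, 1.1, -1.444]
force: [-5.3, 14.4, 43.6]
grip_width: -0.0005
```

```bash
python3 - <<'E'
from h import *
info()
s,p,A=st(); print('tip',p+A@[.008,0,0],p+A@[.008,.0145,0])
E
```

```text
t 30.28 p [ 0.4323 -0.3121  0.0405] q [ 0.4325  0.6842 -0.2311  2.1888  1.4482  0.5823  0.8489] w -0.0005 F [-5.3142 14.363  43.6006]
toolx [ 0.0572 -0.4497 -0.8913] tilt 26.96 az -82.7 y [-0.3551  0.8253 -0.4392]
tip [ 0.4328 -0.3157  0.0334] [ 0.4276 -0.3038  0.027 ]
```

{"method": "arm_command", "body": {"commands": [{"dx":-0.3,"dy":-0.2,"dz":0,"twist":0},{"dx":-1,"dy":-0.5,"dz":-0.1,"twist":0},{"dx":-2,"dy":-1,"dz":-0.2,"twist":0},{"dx":-3.5,"dy":-1.7,"dz":-0.4,"twist":0},{"dx":-4.3,"dy":-2.1,"dz":-0.5,"twist":0},{"dx":-4.3,"dy":-2.1,"dz":-0.5,"twist":0},{"dx":-4.3,"dy":-2.1,"dz":-0.5,"twist":0}]}}

```text
clock: 30.87
position: [0.4327, -0.3121, 0.0889]
tool_rot: [-1.82, 1.1, -1.443]
force: [-0.8, -0.9, -0.9]
grip_width: 0.0002
```

```bash
python3 - <<'E'
from h import *
info()
s,p,A=st()
K=np.array([0.4411,-.3827,.028])
for dz in (.06,.03,.01,.0): print(todo(K+[0,0,dz]-A@np.array([.008,.007,0])))
cv2.imwrite("pics/s11.png",imaging.grab_frame("scene")[:,:,::-1])
crop('pics/s11.png','pics/s11c.png',330,290,450,390,5)
E
```

```text
t 30.87 p [ 0.4327 -0.3121  0.0889] q [ 0.4527  0.5805 -0.2567  2.1796  1.2697  0.6061  1.0441] w 0.0002 F [-0.8393 -0.9247 -0.9017]
toolx [ 0.0578 -0.4502 -0.8911] tilt 26.99 az -82.7 y [-0.3543  0.8252 -0.4399]
[ 2.5  -6.79 -1.61]
[ 5.18 -5.47 -1.28]
[ 6.96 -4.59 -1.05]
[ 7.85 -4.15 -0.94]
```

View pics/s11c.png

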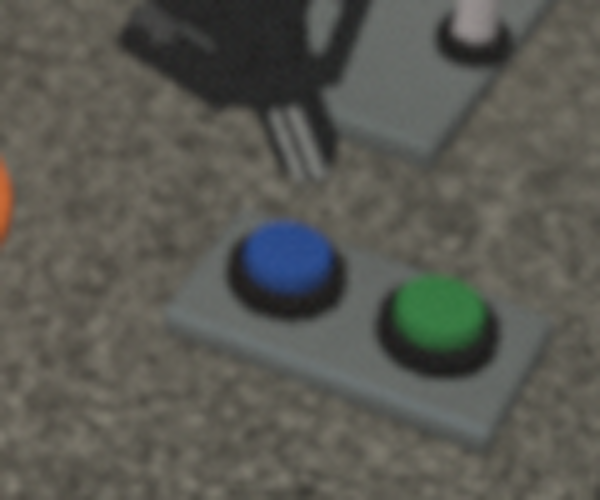

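{"method": "arm_command", "body": {"commands": [{"dx":0.6,"dy":-2,"dz":-0.4,"twist":0},{"dx":1.5,"dy":-4.5,"dz":-1,"twist":0},{"dx":2.3,"dy":-6.3,"dz":-1.5,"twist":0},{"dx":3.2,"dy":-6.4,"dz":-1.5,"twist":0},{"dx":4.4,"dy":-5.9,"dz":-1.4,"twist":0},{"dx":5.2,"dy":-5.5,"dz":-1.3,"twist":0},{"dx":5.2,"dy":-5.5,"dz":-1.3,"twist":0},{"dx":5.2,"dy":-5.5,"dz":-1.3,"twist":0}]}}

```text
clock: 31.58
position: [0.4424, -0.3845, 0.0666]
tool_rot: [-1.825, 1.101, -1.447]
force: [0.3, 0.0, -0.6]
grip_width: -0.0002
```

```bash
python3 - <<'E'
from h import *
info()
s,p,A=st()
K=np.array([0.4411,-.3827,.028])
ci=imaging.camera_info('wrist')
cv2.imwrite("pics/w12.png",imaging.grab_frame("wrist")[:,:,::-1])
print(proj('wrist',[K],ci))
for dz in (.03,.013,.008,.004): print(todo(K+[0,0,dz]-A@np.array([.008,.007,0])))
E
```

```text
t 31.58 p [ 0.4424 -0.3845  0.0666] q [ 0.5479  0.6581 -0.2023  2.0843  1.317   0.5444  1.1437] w -0.0002 F [ 0.3258  0.016  -0.5834]
toolx [ 0.0557 -0.4489 -0.8919] tilt 26.89 az -82.9 y [-0.3561  0.8256 -0.4378]
[[367.0243 300.716 ]]
[-0.08 -0.08  0.02]
[1.44 0.67 0.21]
[1.89 0.89 0.27]
[2.24 1.06 0.31]
```

View pics/w12.png

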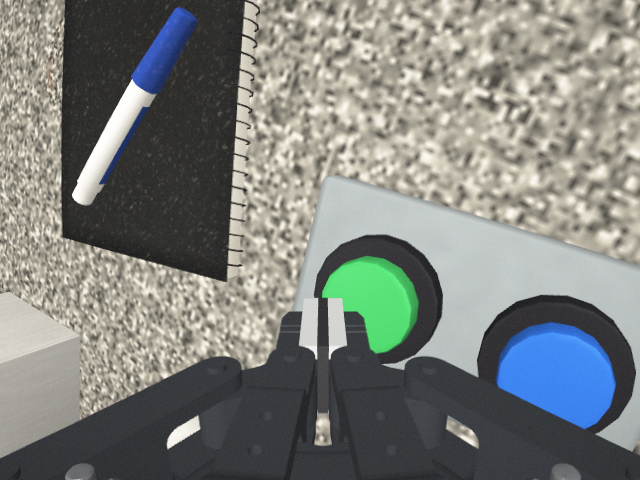

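{"method": "arm_command", "body": {"commands": [{"dx":0.5,"dy":0.2,"dz":0.1,"twist":0},{"dx":1,"dy":0.5,"dz":0.1,"twist":0},{"dx":1.4,"dy":0.7,"dz":0.2,"twist":0},{"dx":1.6,"dy":0.8,"dz":0.2,"twist":0}]}}

```text
clock: 31.97
position: [0.4427, -0.3843, 0.0487]
tool_rot: [-1.823, 1.101, -1.446]
force: [0.4, 0.4, 0.4]
grip_width: 0.0002
```

{"method": "arm_command", "body": {"commands": [{"dx":0.2,"dy":0.1,"dz":0,"twist":0},{"dx":0.3,"dy":0.15,"dz":0,"twist":0}]}}

```text
clock: 32.13
position: [0.4427, -0.3844, 0.0453]
tool_rot: [-1.823, 1.101, -1.445]
force: [0.3, 0.7, 3.6]
grip_width: -0.0002
```

{"method": "arm_command", "body": {"commands": [{"dx":0.2,"dy":0.1,"dz":0,"twist":0},{"dx":0.2,"dy":0.1,"dz":0,"twist":0}]}}

```text
clock: 32.3
position: [0.4426, -0.3844, 0.043]
tool_rot: [-1.822, 1.101, -1.444]
force: [0.5, 2.2, 4.1]
grip_width: 0.0002
```

```bash
python3 - <<'E'
from h import *
info()
E
```

```text
t 32.3 p [ 0.4426 -0.3844  0.043 ] q [ 0.5341  0.7046 -0.1842  2.0883  1.4062  0.5268  1.0456] w 0.0002 F [0.5414 2.1574 4.064 ]
toolx [ 0.0574 -0.4492 -0.8916] tilt 26.92 az -82.7 y [-0.3562  0.8251 -0.4386]
```

{"method": "arm_command", "body": {"commands": [{"dx":0.1,"dy":0.05,"dz":0,"twist":0},{"dx":0.1,"dy":0.05,"dz":0,"twist":0}]}}

```text
clock: 32.47
position: [0.4428, -0.3844, 0.042]
tool_rot: [-1.821, 1.101, -1.443]
force: [0.8, 1.9, 7.2]
grip_width: -0.0002
```

{"method": "arm_command", "body": {"commands": [{"dx":0.1,"dy":0.05,"dz":0,"twist":0},{"dx":0.1,"dy":0.05,"dz":0,"twist":0}]}}

```text
clock: 32.63
position: [0.4429, -0.3845, 0.0414]
tool_rot: [-1.82, 1.1, -1.441]
force: [-2.4, 6.9, 16.6]
grip_width: -0.0001
```

Bottomed out (16.6 N). Release and retreat.

{"method": "arm_command", "body": {"commands": [{"dx":-0.3,"dy":-0.2,"dz":0,"twist":0},{"dx":-1,"dy":-0.5,"dz":-0.1,"twist":0},{"dx":-2,"dy":-1,"dz":-0.2,"twist":0},{"dx":-4,"dy":-1.9,"dz":-0.4,"twist":0},{"dx":-7,"dy":-3.3,"dz":-0.7,"twist":0},{"dx":-9.5,"dy":-4.5,"dz":-1,"twist":0},{"dx":-10,"dy":-4.8,"dz":-1.1,"twist":0},{"dx":-10,"dy":-4.8,"dz":-1.1,"twist":0},{"dx":-10,"dy":-4.8,"dz":-1.1,"twist":0}]}}

```text
clock: 33.38
position: [0.4435, -0.3831, 0.1527]
tool_rot: [-1.82, 1.1, -1.442]
force: [-0.1, 0.1, -0.6]
grip_width: -0.0001
```

```bash
python3 - <<'E'
from h import *
info()
cv2.imwrite("pics/s13.png",imaging.grab_frame("scene")[:,:,::-1])
cv2.imwrite("pics/t13.png",imaging.grab_frame("top")[:,:,::-1])
a=cv2.imread('pics/s13.png')[160:400,180:500]; cv2.imwrite('pics/s13c.png',cv2.resize(a,None,fx=2.5,fy=2.5,interpolation=cv2.INTER_CUBIC))
crop('pics/t13.png','pics/t13c.png',150,150,350,320,4)
E
```

```text
t 33.38 p [ 0.4435 -0.3831  0.1527] q [ 0.606   0.5009 -0.2794  2.05    1.0457  0.6381  1.4474] w -0.0001 F [-0.0945  0.1471 -0.6047]
toolx [ 0.0584 -0.4503 -0.891 ] tilt 27.0 az -82.6 y [-0.3553  0.8247 -0.44  ]
```

View pics/s13c.png

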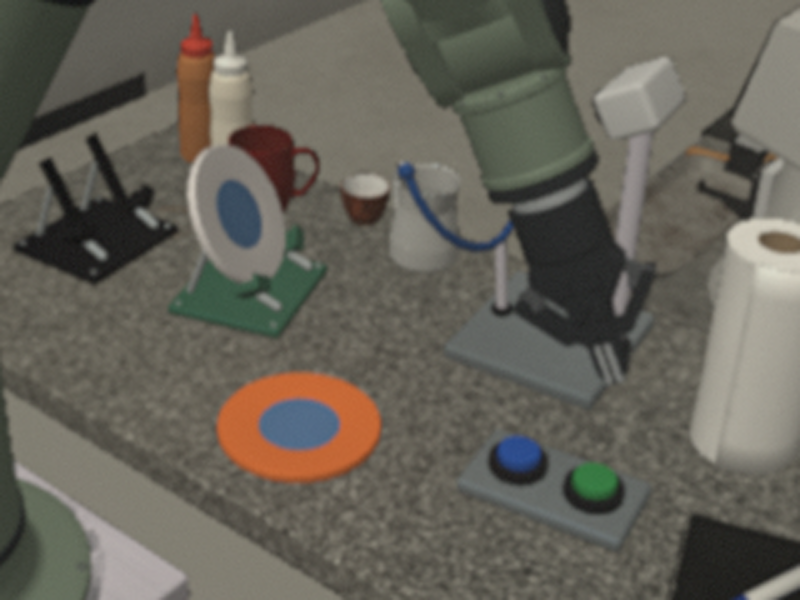

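View pics/t13c.png

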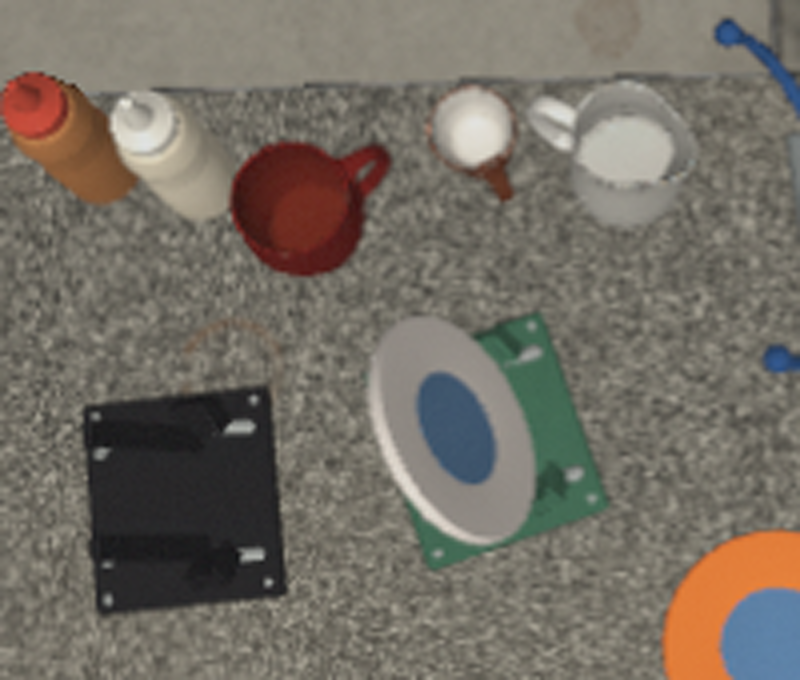

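```bash
python3 - <<'E'
from h import *
print(order.job_done())
E
```

```text
the job is handed in; nothing more can be done
None
```

I handed the job in at about 33.5 s of the 72 s. All steps were carried out in order, but one force reading and two joint readings along the way passed stated limits.

**What was done**
- **Tilting the tool:** the moves only twist about the fingers. I got the 30 degree lean by pushing against the arm's reach limits at the far right.
- **Ring:** I took the white plate with the blue disc from the black holder and held it about 2.4 s in the ring. By my measurement it was under 1 mm off centre and about 1 degree off plane. The pictures showed free space to the wire all round.
- **Green holder:** I lowered the plate until it touched at about 3 N and let go.
- **Keys:** I pressed blue until it bottomed, saw it come up again, then pressed green until it bottomed. The force at the bottom was 46 N for blue and 18 N for green.

**Last checks**
- The final pictures show the plate seated in the green holder, face up and out. The wrist view taken when I let go matched the expected seat to within about 1 pixel.
- Both keys were up, the bystanders were where they stood before, and the gripper was clear of everything.

**What disagreed or stayed uncertain**
- **Wrist force:** one reading of about 129 N (limit 120 N) came at 7.1 s, with the arm stretched in free space. It was gone at the next reading; I took it for a jerk at the joint stop and cannot rule out that it counts.
- **Joint ranges:** while I was building the tilt, several joints sat on their range limits. Readings passed the printed values by 0.001 to 0.004 rad.
- **Key force:** the 46 N on blue was at the fingertips. The 40 N limit is worded for the arm and the gripper's body, so I do not expect it to count.

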